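Close the biscuit gift tins and set them out on the sloped display stand

TASK

Close every biscuit tin on the bench with the lid of its own colour, seated all the way down and flush with the tin, and set the closed tins side by side on the sloped display stand, each lying flat on the bed with its long side up the slope and a short end resting against the bottom lip. There may be a lid left over whose tin is missing: it is not needed. Leave the tree cutter, the flour dredger and the red-capped jar where they are.

Things in the scene. Friction and masses are not known exactly. Their poses are not given: they have to be found in the camera images.
- tin_red_c (a point): Centre (half-way up) of the red gift tin, open, full of biscuits, outside 84 (x) x 54 (y) x 50 (z) mm, wall 3 mm, 0.18 to 0.31 kg; z points up out of its mouth. Starts standing on the bench, or may be absent (None from the start). All tins are the same size.
- lid_red_h (a point): Centre of the wooden bar handle, 46 (x) x 12 (y) x 20 (z) mm, on the red lid: a plate 84 (x) x 54 (y) x 4 mm, under it a 6 mm deep plug that fits loosely in the mouth (74 x 44 mm, below that 69 x 39 mm) and alone holds it. Point: 20 mm above the lid's lowest face, 10 mm above the plate's top; 39 mm above the tin's centre when seated. Starts flat on the bench, handle up. 70 g.
- tin_green_c (a point): Centre (half-way up) of the green gift tin, open, full of biscuits, outside 84 (x) x 54 (y) x 50 (z) mm, wall 3 mm, 0.18 to 0.31 kg; z points up out of its mouth. Starts standing on the bench, or may be absent (None from the start). All tins are the same size.
- lid_green_h (a point): Centre of the wooden bar handle, 46 (x) x 12 (y) x 20 (z) mm, on the green lid: a plate 84 (x) x 54 (y) x 4 mm, under it a 6 mm deep plug that fits loosely in the mouth (74 x 44 mm, below that 69 x 39 mm) and alone holds it. Point: 20 mm above the lid's lowest face, 10 mm above the plate's top; 39 mm above the tin's centre when seated. Starts flat on the bench, handle up. 70 g.
- tin_blue_c (a point): Centre (half-way up) of the blue gift tin, open, full of biscuits, outside 84 (x) x 54 (y) x 50 (z) mm, wall 3 mm, 0.18 to 0.31 kg; z points up out of its mouth. Starts standing on the bench, or may be absent (None from the start). All tins are the same size.
- lid_blue_h (a point): Centre of the wooden bar handle, 46 (x) x 12 (y) x 20 (z) mm, on the blue lid: a plate 84 (x) x 54 (y) x 4 mm, under it a 6 mm deep plug that fits loosely in the mouth (74 x 44 mm, below that 69 x 39 mm) and alone holds it. Point: 20 mm above the lid's lowest face, 10 mm above the plate's top; 39 mm above the tin's centre when seated. Starts flat on the bench, handle up. 70 g.
- tin_yellow_c (a point): Centre (half-way up) of the yellow gift tin, open, full of biscuits, outside 84 (x) x 54 (y) x 50 (z) mm, wall 3 mm, 0.18 to 0.31 kg; z points up out of its mouth. Starts standing on the bench, or may be absent (None from the start). All tins are the same size.
- lid_yellow_h (a point): Centre of the wooden bar handle, 46 (x) x 12 (y) x 20 (z) mm, on the yellow lid: a plate 84 (x) x 54 (y) x 4 mm, under it a 6 mm deep plug that fits loosely in the mouth (74 x 44 mm, below that 69 x 39 mm) and alone holds it. Point: 20 mm above the lid's lowest face, 10 mm above the plate's top; 39 mm above the tin's centre when seated. Starts flat on the bench, handle up. 70 g.
- stand_bed: Sloped bed of the display stand (fixed): slippery aluminium, 330 mm wide, rising 25 degrees away from the robot, a lip 16 mm high along its bottom edge. Origin: on the bed at the lip's inner face, mid-width, 36 mm above the bench; x up the slope (to 108 mm), y along the lip, z out of the bed. A freed tin slides down to the lip. Tins fit at y = -120, -40, 40, 120 mm, centre then at x 42, z 25 mm.
- cutter: Copper tree-shaped biscuit cutter, about 64 x 56 x 22 mm; a bystander (origin in its underside).
- dredger: Aluminium flour dredger, 64 mm across, 110 mm tall; a bystander (origin in its underside).
- sprinkles: Jar with a red cap, 60 mm across, 90 mm tall; a bystander (origin in its underside).

How it is judged (in metres and radians):
At the end, for the whole second after the job is handed in: Each tin present: own lid seated (within 4.5 mm in x and y, 39 +- 2.5 mm above the tin's centre, 0.14 rad in turn, 0.08 in tilt); tin flat on the bed (0.08 rad, 25 +- 4 mm), long side up the slope (0.16 rad), centre 42 +- 6 mm from the lip, within 145 mm of the middle; all at rest (x of lid_red_h in the frame of tin_red_c between -0.0045 and 0.0045 m and y of lid_red_h in the frame of tin_red_c between -0.0045 and 0.0045 m and z of lid_red_h in the frame of tin_red_c between 0.0365 and 0.0415 m and angle between the x axis of lid_red_h and the x axis of tin_red_c, either way round below 0.14 rad and angle between the z axis of lid_red_h and the z axis of tin_red_c, either way round below 0.08 rad and x of tin_red_c in the frame of stand_bed between 0.036 and 0.048 m and z of tin_red_c in the frame of stand_bed between 0.021 and 0.029 m and y of tin_red_c in the frame of stand_bed between -0.145 and 0.145 m and angle between the z axis of each of tin_red_c, tin_green_c, tin_blue_c, tin_yellow_c and the z axis of stand_bed, either way round below 0.08 rad and angle between the x axis of each of tin_red_c, tin_green_c, tin_blue_c, tin_yellow_c and the x axis of stand_bed, either way round below 0.16 rad and linear speed of each of tin_red, lid_red, tin_green, lid_green, tin_blue, lid_blue, tin_yellow, lid_yellow below 0.02 m/s and x of lid_green_h in the frame of tin_green_c between -0.0045 and 0.0045 m and y of lid_green_h in the frame of tin_green_c between -0.0045 and 0.0045 m and z of lid_green_h in the frame of tin_green_c between 0.0365 and 0.0415 m and angle between the x axis of lid_green_h and the x axis of tin_green_c, either way round below 0.14 rad and angle between the z axis of lid_green_h and the z axis of tin_green_c, either way round below 0.08 rad and x of tin_green_c in the frame of stand_bed between 0.036 and 0.048 m and z of tin_green_c in the frame of stand_bed between 0.021 and 0.029 m and y of tin_green_c in the frame of stand_bed between -0.145 and 0.145 m and x of lid_blue_h in the frame of tin_blue_c between -0.0045 and 0.0045 m and y of lid_blue_h in the frame of tin_blue_c between -0.0045 and 0.0045 m and z of lid_blue_h in the frame of tin_blue_c between 0.0365 and 0.0415 m and angle between the x axis of lid_blue_h and the x axis of tin_blue_c, either way round below 0.14 rad and angle between the z axis of lid_blue_h and the z axis of tin_blue_c, either way round below 0.08 rad and x of tin_blue_c in the frame of stand_bed between 0.036 and 0.048 m and z of tin_blue_c in the frame of stand_bed between 0.021 and 0.029 m and y of tin_blue_c in the frame of stand_bed between -0.145 and 0.145 m and x of lid_yellow_h in the frame of tin_yellow_c between -0.0045 and 0.0045 m and y of lid_yellow_h in the frame of tin_yellow_c between -0.0045 and 0.0045 m and z of lid_yellow_h in the frame of tin_yellow_c between 0.0365 and 0.0415 m and angle between the x axis of lid_yellow_h and the x axis of tin_yellow_c, either way round below 0.14 rad and angle between the z axis of lid_yellow_h and the z axis of tin_yellow_c, either way round below 0.08 rad and x of tin_yellow_c in the frame of stand_bed between 0.036 and 0.048 m and z of tin_yellow_c in the frame of stand_bed between 0.021 and 0.029 m and y of tin_yellow_c in the frame of stand_bed between -0.145 and 0.145 m); the robot touches nothing.
It fails at once if a bystander (cutter, dredger, jar) is moved more than 4 cm (distance of any of cutter, dredger, sprinkles from where it was at the start of the episode above 0.04 m).
Of tin_red, tin_green, tin_blue, tin_yellow only 3 to 4 are there at a start; the rules pass over those that are not, and their reading is None.
At some moment in a run one of tin_red, tin_green, tin_blue, tin_yellow, lid_red, lid_green, lid_blue, lid_yellow may be knocked a few centimetres aside while the robot is not near it.
Once in a run the grip may slacken for a moment while it holds something.
It also fails if it takes over 210 s, if anything falls off the work surface, if the arm or the gripper's body presses on something with over 40 N, if the wrist force passes 120 N, or if a joint passes its speed limit or range.

ROBOT

A 6-joint arm with a two-finger parallel gripper is mounted at the origin on the work surface. World frame = base frame: x ahead of the robot, y to its left, z up, the work surface at z = 0. Lengths are in m, angles in degrees, forces in N, time in s.
With the tool pointing down it reaches from about 0.25 to 0.725 m from the base axis. Payload 9.7 kg.
Tool frame: the origin (TCP) lies at the very end of the fingers, on their centre line; the grasp point (between the pads) lies 19 mm behind it (bot.hold_point_z is the distance from the TCP to the grasp point, in m); z points along the fingers, y is the line along which they close (so a half turn about z gives the same grasp; the last joint's range is limited). The gripper opens to 85 mm and grips with 20 to 120 N. Pads are 22 mm wide; open, the fingers measure 114 mm over their backs; the gripper's body (76 mm by 85 mm) begins 54 mm behind the grasp point. The pads swing forward as they close: fully open they stand 13 mm farther back than shut.
Start: joints at [-73.912, 4.979, 10.078, 95.1, 0, 90], TCP at [0.152, -0.528, 0.231] pointing down, gripper open.
Joint ranges: [-179.16, 179.16], [-48.56, 103.87], [-65.8, 70.77], [-126.05, 130.52], [-82.76, 87.17], [-180, 180]. Speed limits (degrees/s): [127.2, 127.2, 147.25, 180, 180, 180].

INTERFACE

Orientations are given as [roll, pitch, yaw] about the fixed x, y, z axes, in that order (R = Rz(yaw) Ry(pitch) Rx(roll)).
In Python, from workcell import bot gives the robot as it stands.
- The arm moves only by the tool play_rows, never from a script. Its argument "targets" is a list of rows, each an object with "grip": the closure in counts, from 0 (fully open) to 255 (shut); "linear": the shift along the world's x, y, z in cm, a list of three; "delta_rot": the turn, a rotation vector about the world's x, y, z in rad, a list of three. A call has 1 to 10 rows; each row is the pose to reach, as a shift and turn from the pose commanded when the call began; what a row does not reach only later rows make up. A row lasts 1/10 s, in which the tool goes at most 50 mm and 8.59 degrees, less where a joint would pass 70% of its speed; a pose out of reach is approached as far as the arm can. A call with a gripper value outside its range is refused whole. The fingers move at their own pace and stop on an object; "force" is the grip in N (left out, the last holds). Time passes only in rows, so rows that repeat a pose let the fingers close. It gives the time, the measured TCP pose, the force, the opening and the grip force at its end, in the units of the state.
- bot.get_obs(): the state, without advancing time (a new reading comes with each control period).
- bot.camera(name): name is "scene" or "top" or "wrist"; returns a dict with "color" (480x640x3 uint8, red, green, blue), "range_z" (480x640 float32, m along the optical axis (not along the pixel's ray), 0 where there is no reading), "fov_y" (degrees; the focal length in pixels is half the picture's height over the tangent of half this angle, whatever the lens; pixels are square), "cx", "cy" (the principal point, pixels), "world_to_cam" (4x4, takes a point from world to camera coordinates). Camera axes: x right, y up, looking along -z (the intrinsics and any distortion apply to the point x, -y, -z); pixel columns grow to the right and rows downward; lengths in m; the calibration is good to about 2 mm. A picture is of the moment at which its call begins.
- bot.job_done(): hands the job in; it is judged then, once.
Trained networks look in a picture, given as the dict that the camera call returned (one of the last four; its "shot" number tells which), for a name from the list of things; names that differ only in an ending like _2 or _b are one class to them, and where a whole thing is asked for, a point or a joint stands for the part that bears it (a point fixed in the world has none). Each returns a list of dicts, best first, with "conf" (0 to 1); they miss things now and then, are a little off and sometimes report something else, mostly with a low value. They report only what shows in the picture. A call takes as long as a camera call.
- bot.search_frame(picture, target): "box" ([left, top, right, bottom] in pixels, round what is visible of it).
- bot.trace(picture, target): "pixels" (480x640 bool, what is visible of it) and "box" ([left, top, right, bottom] in pixels, round what is visible of it).
- bot.pinpoint(picture, target): "pixel" ([column, row] in pixels: a listed point, or the origin of a listed thing).
The state is a dict: "time": time; "q": joint angles; "qd": joint speeds; "joint_efforts": joint torques, N m; "ee_pos": TCP position; "tcp_rot": TCP orientation; "wrist_force": force on the tool from outside, world axes, zero at the start; "torque": the same for the moment, N m; "opening": finger opening in m; "grasp_force": force on a finger pad.
Only numpy, scipy, OpenCV 4.12 (cv2) and the standard library are available. Lean on these libraries where they do the work, as an engineer would, in place of code of your own. Each camera call takes 0.05 s, during which the arm holds its last target. There are 200 camera calls.

## Working session

There is one attempt and no reset: what is moved stays moved. The work goes in short steps, Python scripts to look and compute and a tool call to move; the robot and the scene stay as the last step left them, time stands still between calls to the robot, and variables do not carry over. Pictures are saved under pics/ and viewed, at most 14 in all, crops included, and the job is handed in when it is done.

Besides the shell and the picture viewer there is one more tool, called after "Call:" as name(argument=value, ...) on one line, values as JSON. play_rows: Moves the arm, as the interface text tells. Its arguments: {"type":"object","properties":{"targets":{"type":"array","items":{"type":"object","properties":{"grip":{"type":"number"},"linear":{"type":"array","items":{"type":"number"}},"delta_rot":{"type":"array","items":{"type":"number"}}}}},"force":{"type":"number"}},"required":["targets"]}

```bash
mkdir -p pics; ls; cat > h.py <<'E'
import numpy as np, cv2
from workcell import bot
def look(n,save=None):
    p=bot.camera(n)
    if save: cv2.imwrite('pics/'+save,p['color'][:,:,::-1])
    return p
def cloud(p):
    f=240/np.tan(np.radians(p['fov_y']/2)); z=p['range_z']
    v,u=np.mgrid[0:480,0:640]
    P=np.stack([(u-p['cx'])*z/f,-(v-p['cy'])*z/f,-z,np.ones_like(z)],-1)
    W=P@np.linalg.inv(p['world_to_cam']).T
    W=W[...,:3]; W[z==0]=np.nan
    return W
def ray_at(p,px,h):
    f=240/np.tan(np.radians(p['fov_y']/2)); M=np.linalg.inv(p['world_to_cam'])
    d=M[:3,:3]@np.array([(px[0]-p['cx'])/f,-(px[1]-p['cy'])/f,-1]); o=M[:3,3]
    return o+d*(h-o[2])/d[2]
E
python3 - <<'E'
from h import *
for n in ['scene','top']:
    p=look(n,n+'0.png'); print(n,{k:p[k] for k in p if k not in('color','range_z','world_to_cam')},np.linalg.inv(p['world_to_cam']).round(3)[:3,3])
print(bot.get_obs())
E
```

```text
pics
scene {'fov_y': 55.312317691138645, 'cx': 311.03181360019016, 'cy': 237.96559325700304, 'shot': 1} [1.335 0.169 0.563]
top {'fov_y': 54.31022106903607, 'cx': 311.0463918359219, 'cy': 240.6437895554151, 'shot': 2} [ 0.498 -0.06   0.889]
{'time': 0.1, 'q': array([-7.39128830e+01,  5.01004302e+00,  1.00372366e+01,  9.50980616e+01,
       -2.33672536e-05,  8.99988150e+01]), 'qd': array([-0.1215793 , -0.10483876,  0.08349831,  0.05960117,  0.04601683,
        0.04714937]), 'joint_efforts': array([ 2.10987542e-03, -5.21561086e+01,  4.65652585e+01,  1.62193476e-02,
        1.22970528e-04, -1.46832754e-06]), 'ee_pos': array([ 0.15234798, -0.52826817,  0.23061812]), 'tcp_rot': array([-1.79929132e+02,  2.19015046e-05,  1.60883021e+01]), 'wrist_force': array([-0.91709683, -0.75672274, -0.41459164]), 'torque': array([ 0.00458486, -0.00564997, -0.00384392]), 'grasp_force': 0.0, 'opening': 0.08563686805637985}
```

View pics/scene0.png

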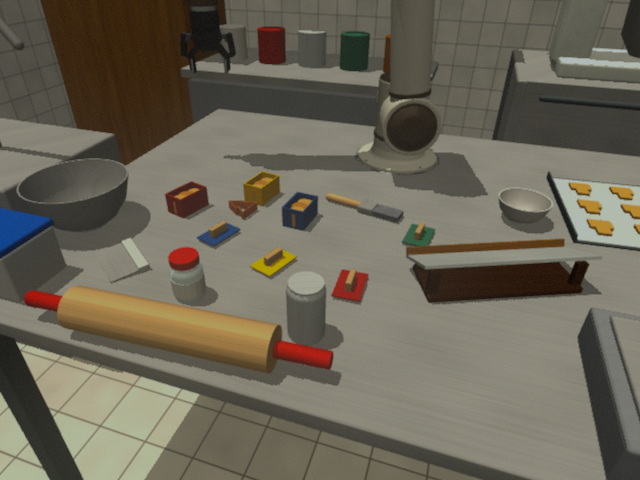

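View pics/top0.png

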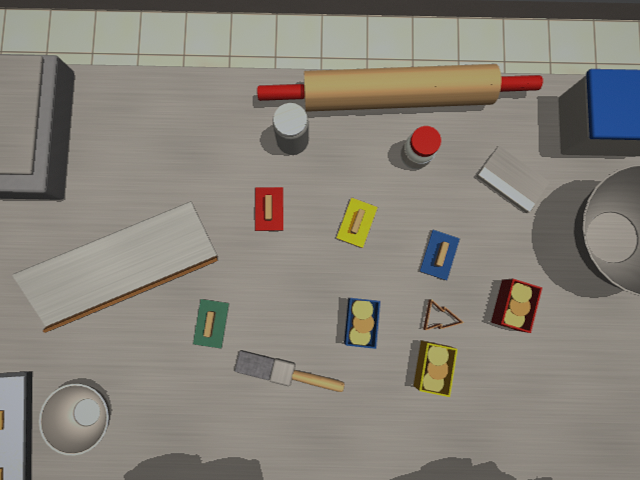

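The top view shows the red tin at (517,305), yellow tin (437,368) and blue tin (362,323). The lids are red (269,208), yellow (357,222), blue (440,255) and green (210,323, spare). The stand is at the left around (115,265), with its lip along its lower edge.

```bash
cat >> h.py <<'E'
def rect(P):
    (c,s,a)=cv2.minAreaRect((P[:,:2]*1000).astype(np.float32))
    if s[0]<s[1]: s=s[::-1]; a+=90
    a=(a+90)%180-90
    return np.round(c,1),np.round(s,1),round(a,1)
def meas(p,W,c,kind):
    """kind tin: rect of rim; lid: rect of handle top & plate"""
    t=bot.trace(p,f'{kind}_{c}'+('_c' if kind=='tin' else '_h'))
    if not t: return None
    m=t[0]['pixels']; P=W[m]; P=P[~np.isnan(P[:,0])]
    return t[0]['conf'],P
def measall(n='top',cols=('red','yellow','blue'),base=0):
    p=look(n); W=cloud(p)
    for c in cols:
        for k in('tin','lid'):
            r=meas(p,W,c,k)
            if r is None: print(c,k,'none'); continue
            cf,P=r; z=P[:,2]; zt=np.percentile(z,98)
            q=bot.pinpoint(p,f'{k}_{c}'+('_c' if k=='tin' else '_h'))
            hh=.03 if k=='lid' else .025
            if k=='lid': hh=zt-.010
            print(c,k,round(cf,2),'zt',round(zt*1000,1),'all',*rect(P),'top',*rect(P[z>zt-.006]),
              'pin',ray_at(p,q[0]['pixel'],hh).round(4) if q else None)
    return p,W
E
python3 - <<'E'
from h import *
p,W=measall()
t=bot.trace(p,'stand_bed'); print([a['conf'] for a in t])
P=W[t[0]['pixels']]; P=P[~np.isnan(P[:,0])]
print(len(P),P.min(0),P.max(0)); print('rect',rect(P))
Q=P[np.abs(P[:,2]-.06)<.02]
c=Q.mean(0); 
for _ in range(3):
    c=Q.mean(0); n=np.linalg.svd(Q-c,full_matrices=False)[2][2]; d=(Q-c)@n; Q=Q[abs(d)<.003]
n*=np.sign(n[2]); print('plane',c,n,np.degrees(np.arccos(n[2])),'uphill yaw',np.degrees(np.arctan2(-n[1],-n[0])),len(Q),d.std())
q=bot.pinpoint(p,'stand_bed'); print(q); print(ray_at(p,q[0]['pixel'],.036))
for b in['cutter','dredger','sprinkles']:
    q=bot.pinpoint(p,b); print(b,q and ray_at(p,q[0]['pixel'],0).round(3))
print('table z',np.nanmedian(W[150:180,150:230,2]))
# lip & stand corners: height image
np.save('/tmp/W.npy',W)
u=np.array([-n[0],-n[1]]);u/=np.linalg.norm(u);v=np.array([-u[1],u[0]])
o=ray_at(p,bot.pinpoint(p,'stand_bed')[0]['pixel'],.036)
S=W.reshape(-1,3); S=S[~np.isnan(S[:,0])]; a=(S[:,:2]-o[:2])@u; b=(S[:,:2]-o[:2])@v
for lo in np.arange(-.03,.12,.005):
    k=(a>=lo)&(a<lo+.005)&(abs(b)<.12); print(round(lo+.0025,4),np.percentile(S[k,2],[10,50,90]).round(4) if k.sum() else 0)
E
```

```text
red tin 0.79 zt 51.8 all [ 489.4 -447.7] [93.5 80. ] -16.2 top [ 488.5 -435. ] [83.9 55.7] -16.1 pin [ 0.4908 -0.4273  0.025 ]
red lid 0.92 zt 31.9 all [661.3  23.4] [84.1 53.8] 1.6 top [660.7  22.4] [45.3  9.7] 2.0 pin [0.6666 0.023  0.0219]
yellow tin 0.86 zt 52.1 all [ 373.  -294.1] [84.7 72.3] -9.9 top [ 374.2 -286. ] [84.4 55.3] -10.3 pin [ 0.3769 -0.2899  0.025 ]
yellow lid 0.84 zt 31.7 all [ 640.  -145.3] [86.6 54. ] -19.0 top [ 638.4 -145. ] [45.7 11.8] -19.2 pin [ 0.6405 -0.1408  0.0217]
blue tin 0.69 zt 52.4 all [ 450.3 -157.3] [90.7 62.3] -4.8 top [ 452.1 -153.5] [83.9 54.2] -4.9 pin [ 0.4509 -0.1565  0.025 ]
blue lid 0.67 zt 31.8 all [ 580.8 -303.6] [86.8 57.9] -17.9 top [ 580.3 -301.5] [45.6 12.2] -18.1 pin [ 0.5794 -0.3018  0.0218]
[0.9, 0.72, 0.33]
12490 [ 0.42174954  0.11025373 -0.00262681] [0.67211966 0.50024431 0.08579257]
rect (array([543.5, 306.7]), array([373.6, 136.4]), -66.0)
plane [0.55059231 0.28741217 0.06262083] [-0.36393771 -0.16309442  0.91703302] 23.503887688427792 uphill yaw 24.138977098752058 7785 0.0011492355979895645
[{'pixel': [131.3, 290.5], 'conf'
[... 322 characters left out ...]
475  0.0518]
-0.0025 [0.0122 0.0426 0.0473]
0.0025 [0.0361 0.0381 0.0403]
0.0075 [0.0381 0.0404 0.0425]
0.0125 [0.0406 0.0429 0.045 ]
0.0175 [0.0426 0.0449 0.0472]
0.0225 [0.0452 0.0473 0.0496]
0.0275 [0.0473 0.0496 0.0517]
0.0325 [0.0499 0.052  0.0543]
0.0375 [0.052  0.054  0.0567]
0.0425 [0.0542 0.0567 0.0589]
0.0475 [0.0567 0.059  0.0614]
0.0525 [0.059  0.0612 0.0634]
0.0575 [0.0614 0.0636 0.0658]
0.0625 [0.0638 0.066  0.0682]
0.0675 [0.0659 0.0683 0.0704]
0.0725 [0.0685 0.0705 0.0728]
0.0775 [0.0708 0.0729 0.0752]
0.0825 [0.0733 0.0753 0.0775]
0.0875 [0.0756 0.0776 0.0797]
0.0925 [0.0776 0.0798 0.0821]
0.0975 [0.0794 0.0814 0.0832]
0.1025 [0.0765 0.0775 0.0787]
0.1075 0
0.1125 0
0.1175 0
```

```bash
cat >> h.py <<'E'
from scipy.spatial.transform import Rotation as Ro
BY=24.0; TILT=25.0
def toolR(yaw,tilt=0):  # tilt: tool z leans toward +x of its yaw frame (uphill)
    return Ro.from_euler('z',yaw,degrees=True)*Ro.from_euler('y',-tilt,degrees=True)*Ro.from_euler('x',180,degrees=True)
def go(x,y,z,yaw=None,tilt=0):
    """print shift (cm) and rotvec from measured pose to target (m,deg)"""
    o=bot.get_obs(); R0=Ro.from_euler('xyz',o['tcp_rot'],degrees=True)
    d=(np.array([x,y,z])-o['ee_pos'])*100
    r=np.zeros(3) if yaw is None else (toolR(yaw,tilt)*R0.inv()).as_rotvec()
    print('lin',d.round(2),'rot',r.round(3),'| q',o['q'].round(0),'t',round(o['time'],1))
E
python3 - <<'E'
from h import *
W=np.load('/tmp/W.npy'); S=W.reshape(-1,3); S=S[~np.isnan(S[:,0])]
u=np.array([np.cos(np.radians(24)),np.sin(np.radians(24))]); v=np.array([-u[1],u[0]]); o=np.array([.5,.2657])
a=(S[:,:2]-o)@u; b=(S[:,:2]-o)@v; on=(abs(b)<.25)&(a>0)&(a<.1)&(abs(S[:,2]-(.0375+a*.466))<.006)
for l in (.01,.03,.05,.07,.09):
    k=on&(abs(a-l)<.006); print(l,b[k].min(),b[k].max(),(b[k].max()+b[k].min())/2)
# lip line: transition of height>0.043 at a<.01 per b
for bb in np.arange(-.15,.16,.05):
    k=(abs(b-bb)<.01)&(abs(a)<.02)&(S[:,2]>.042)&(a<.006); print(round(bb,2),'lip a',np.percentile(a[k],[2,98]).round(4))
for tgt in(90,):
    go(.5803,-.3015,.12,-18)
E
```

```text
0.01 -0.16690501502374783 0.16400925348404158 -0.0014478807698531243
0.03 -0.1666847190401956 0.16325558132381116 -0.0017145688581922253
0.05 -0.16670128972671674 0.16410983785695932 -0.0012957259348787137
0.07 -0.16671971860704718 0.16395403740895312 -0.0013828405990470305
0.09 -0.16703244455858626 0.16385278577033305 -0.0015898293941266073
-0.15 lip a [-0.0111 -0.002 ]
-0.1 lip a [-0.0113 -0.0024]
-0.05 lip a [-0.0112 -0.0024]
0.0 lip a [-0.0112 -0.0026]
0.05 lip a [-0.011  -0.0024]
0.1 lip a [-0.0115 -0.0022]
0.15 lip a [-0.0113  0.0047]
lin [ 42.79  22.7  -11.13] rot [-0.    -0.    -0.595] | q [-74.   5.  10.  95.  -0.  90.] t 1.1
```

Call:
play_rows(targets=[{"grip": 0,"linear": [42.8,22.7,-11],"delta_rot": [0,0,-0.595]},{"grip": 0,"linear": [42.8,22.7,-11],"delta_rot": [0,0,-0.595]},{"grip": 0,"linear": [42.8,22.7,-11],"delta_rot": [0,0,-0.595]},{"grip": 0,"linear": [42.8,22.7,-11],"delta_rot": [0,0,-0.595]},{"grip": 0,"linear": [42.8,22.7,-11],"delta_rot": [0,0,-0.595]},{"grip": 0,"linear": [42.8,22.7,-11],"delta_rot": [0,0,-0.595]},{"grip": 0,"linear": [42.8,22.7,-11],"delta_rot": [0,0,-0.595]},{"grip": 0,"linear": [42.8,22.7,-11],"delta_rot": [0,0,-0.595]},{"grip": 0,"linear": [42.8,22.7,-11],"delta_rot": [0,0,-0.595]},{"grip": 0,"linear": [42.8,22.7,-11],"delta_rot": [0,0,-0.595]}], force=40)

```text
time: 2.05
ee_pos: [0.5707, -0.3062, 0.1238]
tcp_rot: [180.0, -0.0, -18.0]
wrist_force: [0.2, -1.3, 0.7]
opening: 0.0853
grasp_force: 0.0
```

Call:
play_rows(targets=[{"grip": 0,"linear": [0,0,0]},{"grip": 0,"linear": [0,0,0]}])

```text
validation failed for argument at $.ta...
```

```bash
python3 - <<'E'
from h import *
go(.5803,-.3015,.013,-18)
o=bot.get_obs();print(o['ee_pos'],o['tcp_rot'],o['wrist_force'])
p=look('wrist','w1.png');W=cloud(p)
cf,P=meas(p,W,'blue','lid'); z=P[:,2];zt=np.percentile(z,98);print(cf,zt,rect(P),rect(P[z>zt-.006]))
E
```

```text
lin [  0.96   0.47 -11.08] rot [ 0.  0. -0.] | q [-28.  18.  13.  85.  -0. 170.] t 2.0
[ 0.57073616 -0.30621742  0.12383201] [ 1.79994117e+02 -1.84478387e-02 -1.79966966e+01] [ 0.24843299 -1.32942003  0.68259553]
0.81 0.031656737978501714 (array([ 579.5, -302.4]), array([83.9, 53.9]), -17.6) (array([ 579.7, -302.4]), array([45.9, 12. ]), -17.6)
```

View pics/w1.png

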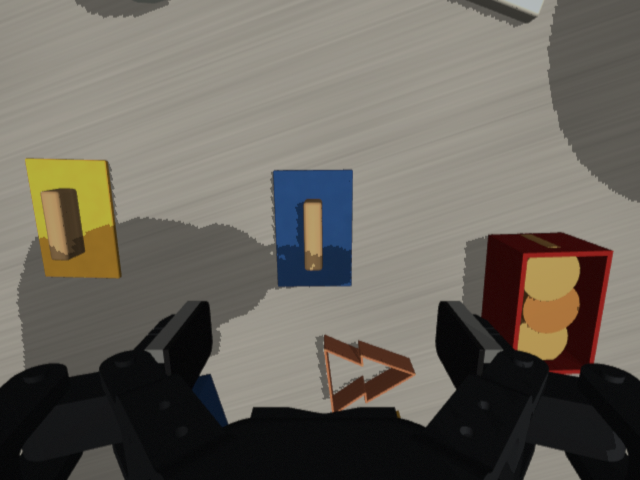

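The wrist view shows the blue lid centred at (312,228) with nothing between the fingers. Its measured position agrees with the top camera.

Call:
play_rows(targets=[{"grip": 0,"linear": [0,-0.1,-4],"delta_rot": [0,0,0]},{"grip": 0,"linear": [0,-0.1,-8],"delta_rot": [0,0,0]},{"grip": 0,"linear": [0,-0.1,-9.5],"delta_rot": [0,0,0]},{"grip": 0,"linear": [0,-0.1,-10.5],"delta_rot": [0,0,0]},{"grip": 0,"linear": [0,-0.1,-10.7],"delta_rot": [0,0,0]},{"grip": 255,"linear": [0,-0.1,-10.7],"delta_rot": [0,0,0]},{"grip": 255,"linear": [0,-0.1,-10.7],"delta_rot": [0,0,0]},{"grip": 255,"linear": [0,-0.1,-10.7],"delta_rot": [0,0,0]},{"grip": 255,"linear": [0,-0.1,-10.7],"delta_rot": [0,0,0]},{"grip": 255,"linear": [0,-0.1,-10.7],"delta_rot": [0,0,0]}], force=50)

```text
time: 3.15
ee_pos: [0.5693, -0.3085, 0.0177]
tcp_rot: [-180.0, -0.0, -18.0]
wrist_force: [0.4, 1.1, 0.3]
opening: 0.0119
grasp_force: 0.2
```

Call:
play_rows(targets=[{"grip": 255,"linear": [0,0,0],"delta_rot": [0,0,0]},{"grip": 255,"linear": [0,0,0],"delta_rot": [0,0,0]},{"grip": 255,"linear": [0,0,0],"delta_rot": [0,0,0]},{"grip": 255,"linear": [0,0,0],"delta_rot": [0,0,0]},{"grip": 255,"linear": [0,0,2],"delta_rot": [0,0,0]},{"grip": 255,"linear": [0,0,6],"delta_rot": [0,0,0]},{"grip": 255,"linear": [0,0,10],"delta_rot": [0,0,0]},{"grip": 255,"linear": [0,0,10],"delta_rot": [0,0,0]},{"grip": 255,"linear": [0,0,10],"delta_rot": [0,0,0]}])

```text
time: 4.05
ee_pos: [0.5694, -0.3087, 0.1177]
tcp_rot: [180.0, -0.1, -18.0]
wrist_force: [0.2, -1.0, -1.6]
opening: 0.0105
grasp_force: 50.1
```

```bash
python3 - <<'E'
from h import *
p=look('wrist','w2.png');W=cloud(p)
r=meas(p,W,'blue','lid')
if r: cf,P=r; z=P[:,2];zt=np.percentile(z,98);print(cf,zt,rect(P),rect(P[z>zt-.006]))
measall(cols=('blue','red'))
go(.452,-.1535,.1,-4.9)
print(bot.get_obs()['wrist_force'])
E
```

```text
0.9 0.13160931567809456 (array([ 572.8, -309.7]), array([94.5, 94.2]), -16.5) (array([ 577.2, -311.9]), array([43.1, 33.3]), 15.7)
blue tin 0.91 zt 52.2 all [ 449.6 -156.8] [92.2 63.5] -5.8 top [ 452.1 -153.7] [83.9 54.6] -4.8 pin [ 0.4501 -0.1534  0.025 ]
blue lid 0.73 zt 127.9 all [ 575.9 -310.3] [83.4 53.8] -18.3 top [ 557.2 -303.8] [9.9 6.4] 88.1 pin [ 0.5753 -0.3145  0.1179]
red tin 0.64 zt 53.7 all [ 511.1 -328.7] [226.3  84.2] 78.9 top [ 487.6 -323.4] [224.6  71.5] -83.6 pin [ 0.4881 -0.4242  0.025 ]
red lid 0.86 zt 32.0 all [661.2  22.6] [84.9 55. ] 1.4 top [661.   22.4] [44.2  9.8] 2.2 pin [0.6666 0.0201 0.022 ]
lin [-11.7  15.5  -1.7] rot [-0.    -0.     0.229] | q [-28.  18.  12.  84.   0. 170.] t 4.6
[0.48017571 0.14096894 0.0573001 ]
```

Call:
play_rows(targets=[{"grip": 255,"linear": [-12.46,15.58,0],"delta_rot": [0,0,0.229]},{"grip": 255,"linear": [-12.46,15.58,0],"delta_rot": [0,0,0.229]},{"grip": 255,"linear": [-12.46,15.58,0],"delta_rot": [0,0,0.229]},{"grip": 255,"linear": [-12.46,15.58,0],"delta_rot": [0,0,0.229]},{"grip": 255,"linear": [-12.46,15.58,-2.5],"delta_rot": [0,0,0.229]},{"grip": 255,"linear": [-12.46,15.58,-2.5],"delta_rot": [0,0,0.229]},{"grip": 255,"linear": [-12.46,15.58,-2.5],"delta_rot": [0,0,0.229]},{"grip": 255,"linear": [-12.46,15.58,-2.5],"delta_rot": [0,0,0.229]}])

```text
time: 5.4
ee_pos: [0.4452, -0.1534, 0.093]
tcp_rot: [180.0, -0.0, -4.9]
wrist_force: [0.7, 0.4, -0.7]
opening: 0.0106
grasp_force: 50.1
```

```bash
cat >> h.py <<'E'
def align(n,c):
    """lid plate vs tin rim, in mm, measured by edges in camera n"""
    p=look(n,None); W=cloud(p); out={}
    for k in('tin','lid'):
        r=meas(p,W,c,k)
        if r: 
            P=r[1]; out[k]=rect(P); print(k,round(r[0],2),'z5/50/98',np.percentile(P[:,2],[5,50,98]).round(4),*rect(P))
    return p,W
E
python3 - <<'E'
from h import *
align('top','blue'); align('wrist','blue'); print(bot.get_obs()['ee_pos'],bot.get_obs()['tcp_rot'],bot.get_obs()['wrist_force'])
p=look('wrist','w3.png')
E
```

```text
lid 0.6 z5/50/98 [0.0838 0.0858 0.0887] [ 456.  -139.1] [81.  23.6] -4.9
tin 0.66 z5/50/98 [0.0088 0.0456 0.0522] [ 492.7 -157.5] [53.9  2.6] 85.0
lid 0.55 z5/50/98 [0.0848 0.086  0.1066] [ 424.8 -152.5] [140.6  86.2] -4.6
[ 0.44469356 -0.15300547  0.09231097] [-1.79998925e+02  3.10670143e-03 -4.90388045e+00] [ 0.91771341 -0.20116799 -0.88322692]
```

View pics/w3.png

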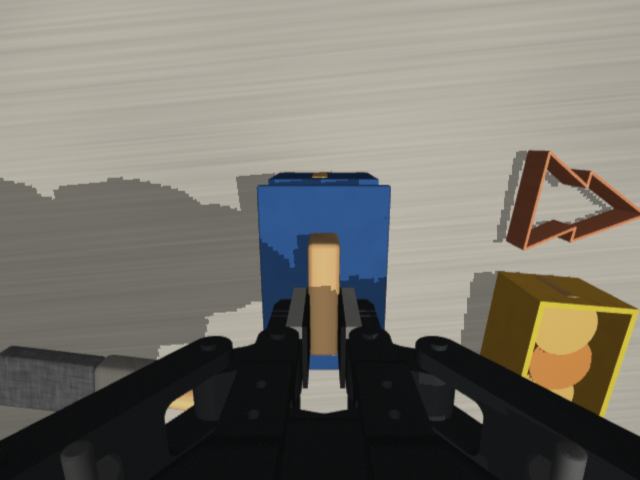

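The blue lid hovers over the blue tin, and the tin's rear edge shows at (318,178). I'll check the front edge of the plate numerically against the rim.

```bash
cat >> h.py <<'E'
def edges(c,tin,yaw,z0,n='wrist'):
    """lid plate front/side edges in the frame of the tin (mm); expect 42, -27, 27"""
    p=look(n); W=cloud(p); t=bot.trace(p,f'lid_{c}_h')[0]['pixels']; P=W[t]; P=P[abs(P[:,2]-z0)<.006]
    a=np.radians(yaw); u=np.array([np.cos(a),np.sin(a)]); v=np.array([-u[1],u[0]]); d=(P[:,:2]-np.array(tin))*1000
    A,B=d@u,d@v; print('x',np.percentile(A,[0.5,50,99.5]).round(1),'y',np.percentile(B,[.5,99.5]).round(1),'front-corner tilt',len(A))
    k=A>np.percentile(A,99.5)-25; print('y near front',np.percentile(B[k],[.5,99.5]).round(1))
    L=k&(B>10); R=k&(B<-10); print('front L,R',np.percentile(A[L],99).round(1),np.percentile(A[R],99).round(1),'z',np.median(P[:,2]).round(4))
E
python3 - <<'E'
from h import *
edges('blue',(.452,-.1535),-4.9,.085)
E
```

```text
x [-39.9  21.8  42.3] y [-27.2  26.1] front-corner tilt 13233
y near front [-27.1  26. ]
front L,R 42.3 42.1 z 0.0855
```

Call:
play_rows(targets=[{"grip": 255,"linear": [0,0,-1.5],"delta_rot": [0,0,0]},{"grip": 255,"linear": [0,0,-2.4],"delta_rot": [0,0,0]},{"grip": 255,"linear": [0,0,-2.8],"delta_rot": [0,0,0]},{"grip": 255,"linear": [0,0,-3.0],"delta_rot": [0,0,0]},{"grip": 255,"linear": [0,0,-3.1],"delta_rot": [0,0,0]},{"grip": 255,"linear": [0,0,-3.1],"delta_rot": [0,0,0]},{"grip": 255,"linear": [0,0,-3.1],"delta_rot": [0,0,0]}])

```text
time: 6.55
ee_pos: [0.4443, -0.1526, 0.0618]
tcp_rot: [180.0, -0.0, -4.9]
wrist_force: [-4.0, 1.1, 6.9]
opening: 0.0106
grasp_force: 52.0
```

Call:
play_rows(targets=[{"grip": 0,"linear": [0,0,0],"delta_rot": [0,0,0]},{"grip": 0,"linear": [0,0,0],"delta_rot": [0,0,0]},{"grip": 0,"linear": [0,0,0],"delta_rot": [0,0,0]},{"grip": 0,"linear": [0,0,0],"delta_rot": [0,0,0]},{"grip": 0,"linear": [0,0,3],"delta_rot": [0,0,0]},{"grip": 0,"linear": [0,0,6],"delta_rot": [0,0,0]},{"grip": 0,"linear": [0,0,8],"delta_rot": [0,0,0]},{"grip": 0,"linear": [0,0,8],"delta_rot": [0,0,0]},{"grip": 0,"linear": [0,0,8],"delta_rot": [0,0,0]}])

```text
time: 7.45
ee_pos: [0.4446, -0.1527, 0.141]
tcp_rot: [180.0, -0.0, -4.9]
wrist_force: [0.5, -0.0, -0.4]
opening: 0.0854
grasp_force: 0.0
```

```bash
python3 - <<'E'
from h import *
edges('blue',(.452,-.1535),-4.9,.055)
measall('wrist',cols=('blue',))
go(.639,-.1452,.12,160.8)
E
```

```text
x [-41.1   5.2  41.9] y [-27.2  26.1] front-corner tilt 9338
y near front [-27.   26.1]
front L,R 41.9 41.9 z 0.0551
blue tin 0.67 zt 54.6 all [ 493.5 -157.5] [53.3  0.7] 84.9 top [ 493.3 -159.2] [15.1  0.6] 85.3 pin None
blue lid 0.85 zt 75.7 all [ 452.1 -150.6] [84.3 60.8] -4.9 top [ 452.3 -154.1] [45.7 11.6] -5.2 pin [ 0.4508 -0.1543  0.0657]
lin [19.48  0.74 -2.06] rot [ 1.000e-03 -1.000e-03  2.892e+00] | q [-19.  -7. -12.  85.   0. 166.] t 7.8
```

Call:
play_rows(targets=[{"grip": 0,"linear": [3.9,0.14,0],"delta_rot": [0,0,0.14]},{"grip": 0,"linear": [7.8,0.3,0],"delta_rot": [0,0,0.28]},{"grip": 0,"linear": [11.7,0.45,0],"delta_rot": [0,0,0.42]},{"grip": 0,"linear": [15.6,0.6,0],"delta_rot": [0,0,0.56]},{"grip": 0,"linear": [19.5,0.74,0],"delta_rot": [0,0,0.7]},{"grip": 0,"linear": [19.5,0.74,0],"delta_rot": [0,0,0.84]},{"grip": 0,"linear": [19.5,0.74,0],"delta_rot": [0,0,0.98]},{"grip": 0,"linear": [19.5,0.74,0],"delta_rot": [0,0,1.12]},{"grip": 0,"linear": [19.5,0.74,0],"delta_rot": [0,0,1.26]},{"grip": 0,"linear": [19.5,0.74,0],"delta_rot": [0,0,1.4]}])

```text
time: 8.8
ee_pos: [0.6394, -0.1453, 0.1406]
tcp_rot: [-180.0, 0.0, 75.7]
wrist_force: [0.9, -0.2, -0.3]
opening: 0.0854
grasp_force: 0.0
```

Call:
play_rows(targets=[{"grip": 0,"linear": [0,0,0],"delta_rot": [0,0,0.14]},{"grip": 0,"linear": [0,0,0],"delta_rot": [0,0,0.28]},{"grip": 0,"linear": [0,0,0],"delta_rot": [0,0,0.42]},{"grip": 0,"linear": [0,0,0],"delta_rot": [0,0,0.56]},{"grip": 0,"linear": [0,0,0],"delta_rot": [0,0,0.7]},{"grip": 0,"linear": [0,0,0],"delta_rot": [0,0,0.84]},{"grip": 0,"linear": [0,0,0],"delta_rot": [0,0,0.98]},{"grip": 0,"linear": [0,0,0],"delta_rot": [0,0,1.12]},{"grip": 0,"linear": [0,0,-2],"delta_rot": [0,0,1.26]},{"grip": 0,"linear": [0,0,-4],"delta_rot": [0,0,1.4]}])

```text
time: 9.8
ee_pos: [0.6398, -0.1454, 0.1009]
tcp_rot: [180.0, 0.1, 155.9]
wrist_force: [-0.1, 0.9, -0.0]
opening: 0.0854
grasp_force: 0.0
```

Call:
play_rows(targets=[{"grip": 0,"linear": [0,0,0],"delta_rot": [0,0,0.09]},{"grip": 0,"linear": [0,0,0],"delta_rot": [0,0,0.09]},{"grip": 0,"linear": [0,0,0],"delta_rot": [0,0,0.09]}])

```text
time: 10.1
ee_pos: [0.6396, -0.1453, 0.1013]
tcp_rot: [180.0, 0.0, 160.5]
wrist_force: [0.5, -0.3, 0.5]
opening: 0.0854
grasp_force: 0.0
```

```bash
python3 - <<'E'
from h import *
measall('wrist',cols=('yellow',))
go(.639,-.1452,.014,160.8)
E
```

```text
yellow tin none
yellow lid 0.77 zt 31.6 all [ 640.7 -146.3] [88.9 57.3] -19.1 top [ 638.2 -145.4] [46.1 11.7] -19.9 pin [ 0.6379 -0.1443  0.0216]
lin [-0.07  0.01 -8.77] rot [0.    0.001 0.003] | q [-13.  19.  12.  83.   0.   7.] t 10.3
```

Call:
play_rows(targets=[{"grip": 0,"linear": [-0.1,0,-4],"delta_rot": [0,0,0]},{"grip": 0,"linear": [-0.1,0,-7],"delta_rot": [0,0,0]},{"grip": 0,"linear": [-0.1,0,-8.2],"delta_rot": [0,0,0]},{"grip": 0,"linear": [-0.1,0,-8.7],"delta_rot": [0,0,0]},{"grip": 0,"linear": [-0.1,0,-8.7],"delta_rot": [0,0,0]},{"grip": 255,"linear": [-0.1,0,-8.7],"delta_rot": [0,0,0]},{"grip": 255,"linear": [-0.1,0,-8.7],"delta_rot": [0,0,0]},{"grip": 255,"linear": [-0.1,0,-8.7],"delta_rot": [0,0,0]},{"grip": 255,"linear": [-0.1,0,-8.7],"delta_rot": [0,0,0]},{"grip": 255,"linear": [-0.1,0,-8.7],"delta_rot": [0,0,0]}])

```text
time: 11.3
ee_pos: [0.6386, -0.1453, 0.0145]
tcp_rot: [180.0, 0.0, 160.7]
wrist_force: [0.2, 0.9, 0.9]
opening: 0.0122
grasp_force: 1.3
```

Call:
play_rows(targets=[{"grip": 255,"linear": [0,0,0],"delta_rot": [0,0,0]},{"grip": 255,"linear": [0,0,0],"delta_rot": [0,0,0]},{"grip": 255,"linear": [0,0,0],"delta_rot": [0,0,0]}])

```text
time: 11.6
ee_pos: [0.6387, -0.1454, 0.0146]
tcp_rot: [180.0, 0.0, 160.7]
wrist_force: [-0.4, -1.2, 3.4]
opening: 0.0107
grasp_force: 50.6
```

Call:
play_rows(targets=[{"grip": 255,"linear": [0,0,3],"delta_rot": [0,0,0]},{"grip": 255,"linear": [0,0,7],"delta_rot": [0,0,0]},{"grip": 255,"linear": [0,0,11],"delta_rot": [0,0,0]},{"grip": 255,"linear": [0,0,11],"delta_rot": [0,0,0]},{"grip": 255,"linear": [0,0,11],"delta_rot": [0,0,0]}])

```text
time: 12.1
ee_pos: [0.6389, -0.1454, 0.1247]
tcp_rot: [180.0, 0.1, 160.7]
wrist_force: [0.3, 0.5, -1.4]
opening: 0.0106
grasp_force: 50.0
```

```bash
python3 - <<'E'
from h import *
measall('top',cols=('yellow',))
go(.374,-.286,.12,169.8)
E
```

```text
yellow tin none
yellow lid none
lin [-26.37 -14.09  -0.22] rot [-0.    -0.003  0.159] | q [-13.  19.  14.  85.   0.   6.] t 12.2
```

Call:
play_rows(targets=[{"grip": 255,"linear": [-4.4,-2.35,0],"delta_rot": [0,0,0.159]},{"grip": 255,"linear": [-8.8,-4.7,0],"delta_rot": [0,0,0.159]},{"grip": 255,"linear": [-13.2,-7.05,0],"delta_rot": [0,0,0.159]},{"grip": 255,"linear": [-17.6,-9.4,0],"delta_rot": [0,0,0.159]},{"grip": 255,"linear": [-22,-11.75,0],"delta_rot": [0,0,0.159]},{"grip": 255,"linear": [-26.4,-14.1,0],"delta_rot": [0,0,0.159]},{"grip": 255,"linear": [-26.4,-14.1,0],"delta_rot": [0,0,0.159]},{"grip": 255,"linear": [-26.4,-14.1,0],"delta_rot": [0,0,0.159]},{"grip": 255,"linear": [-26.4,-14.1,-0.5],"delta_rot": [0,0,0.159]}])

```text
time: 13.15
ee_pos: [0.375, -0.2861, 0.1189]
tcp_rot: [180.0, 0.0, 169.8]
wrist_force: [1.0, 0.1, -1.0]
opening: 0.0106
grasp_force: 50.0
```

```bash
python3 - <<'E'
from h import *
measall('wrist',cols=('yellow',))
measall('top',cols=('yellow','red'))
go(.374,-.286,.09,169.8)
p=look('wrist','w4.png')
p=look('top','top4.png')
E
```

```text
yellow tin 0.6 zt 52.0 all [ 340.4 -281. ] [67.2 17.2] 80.0 top [ 337.6 -280. ] [54.  10.4] 79.9 pin None
yellow lid 0.91 zt 136.0 all [ 367.7 -284.8] [87.3 82.5] 26.5 top [ 374.4 -286.5] [40.6 36.9] 30.1 pin [ 0.3747 -0.2852  0.126 ]
yellow tin none
yellow lid 0.56 zt 135.7 all [ 371.1 -293.2] [94.7 92.2] -28.9 top [ 390.  -264.1] [57.8 29.3] -64.3 pin [ 0.3749 -0.2785  0.1257]
red tin 0.81 zt 51.7 all [ 489.2 -447.4] [93.1 79.5] -17.0 top [ 488.7 -434.8] [84.2 55.7] -16.5 pin [ 0.4924 -0.4338  0.025 ]
red lid 0.59 zt 31.8 all [661.2  23.2] [84.2 53.4] 1.7 top [661.1  22.5] [44.4  9.9] 1.6 pin [0.6681 0.0225 0.0218]
lin [-0.05  0.03 -2.93] rot [ 0.  0. -0.] | q [-37.  -7. -14.  83.   0. -27.] t 13.8
```

View pics/w4.png

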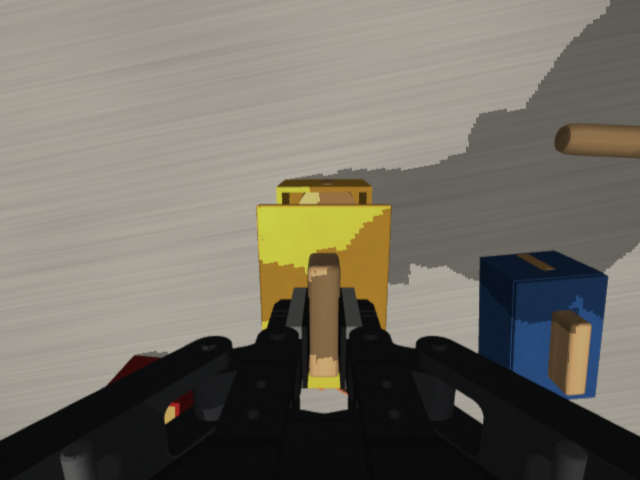

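The wrist view shows the yellow tin's rim just behind the yellow lid at (325,190), still in place. The blue tin at right (545,325) looks flush.

```bash
python3 - <<'E'
from h import *
edges('yellow',(.3742,-.286),169.8,.115)
E
```

```text
x [-40.8  24.3  41.8] y [-25.8  27.5] front-corner tilt 11726
y near front [-25.7  27.4]
front L,R 41.8 41.8 z 0.1156
```

Call:
play_rows(targets=[{"grip": 255,"linear": [0,0,-3],"delta_rot": [0,0,0]},{"grip": 255,"linear": [0,0,-4.5],"delta_rot": [0,0,0]},{"grip": 255,"linear": [0,0,-5.3],"delta_rot": [0,0,0]},{"grip": 255,"linear": [0,0,-5.7],"delta_rot": [0,0,0]},{"grip": 255,"linear": [0,0,-6.0],"delta_rot": [0,0,0]},{"grip": 255,"linear": [0,0,-6.1],"delta_rot": [0,0,0]},{"grip": 255,"linear": [0,0,-6.1],"delta_rot": [0,0,0]}])

```text
time: 14.7
ee_pos: [0.3747, -0.2865, 0.0587]
tcp_rot: [-180.0, 0.0, 169.8]
wrist_force: [-0.1, -0.1, -1.1]
opening: 0.0108
grasp_force: 50.1
```

Call:
play_rows(targets=[{"grip": 0,"linear": [0,0,0],"delta_rot": [0,0,0]},{"grip": 0,"linear": [0,0,0],"delta_rot": [0,0,0]},{"grip": 0,"linear": [0,0,0],"delta_rot": [0,0,0]},{"grip": 0,"linear": [0,0,0],"delta_rot": [0,0,0]},{"grip": 0,"linear": [0,0,3],"delta_rot": [0,0,0]},{"grip": 0,"linear": [0,0,7],"delta_rot": [0,0,0]},{"grip": 0,"linear": [0,0,9],"delta_rot": [0,0,0]},{"grip": 0,"linear": [0,0,9],"delta_rot": [0,0,0]},{"grip": 0,"linear": [0,0,9],"delta_rot": [0,0,0]}])

```text
time: 15.6
ee_pos: [0.3746, -0.2864, 0.1481]
tcp_rot: [-180.0, 0.0, 169.8]
wrist_force: [-0.4, -0.5, -0.9]
opening: 0.0854
grasp_force: 0.0
```

```bash
python3 - <<'E'
from h import *
edges('yellow',(.3742,-.286),169.8,.055)
measall('wrist',cols=('yellow',))
measall('top',cols=('red','blue'))
go(.6610,.0225,.12,181.7)
E
```

```text
x [-41.5   4.9  41.2] y [-25.6  27.4] front-corner tilt 8498
y near front [-25.6  27.3]
front L,R 41.2 41.2 z 0.055
yellow tin 0.85 zt 54.1 all [ 332.7 -279.6] [53.1  1.5] 80.6 top [ 333.  -279.3] [50.4  1. ] 80.1 pin None
yellow lid 0.97 zt 75.5 all [ 381.8 -287.3] [99.7 67.6] -12.1 top [ 373.9 -287.2] [45.6 11.6] -9.9 pin [ 0.375  -0.2851  0.0655]
red tin 0.68 zt 52.2 all [ 489.2 -447.1] [93.  80.4] -14.9 top [ 488.7 -434.9] [84.3 55.9] -16.3 pin [ 0.4919 -0.4233  0.025 ]
red lid 0.79 zt 32.1 all [661.3  22.7] [84.4 55.2] 1.6 top [660.9  22.4] [43.9  9.7] 1.8 pin [0.6644 0.027  0.0221]
blue tin 0.6 zt 49.5 all [ 454.  -126.6] [78.5  0.6] -4.8 top [ 455.3 -126.7] [75.7  0.4] -4.8 pin [ 0.4522 -0.1571  0.025 ]
blue lid 0.7 zt 93.1 all [ 778.6 -259.6] [69.9 57.7] -34.7 top [ 775.3 -257.7] [52.9 51.4] -11.2 pin [ 0.4608 -0.1525  0.0831]
lin [28.65 30.88 -2.82] rot [0.    0.    0.207] | q [-37.  -7. -11.  86.  -0. -27.] t 16.4
```

Yellow is seated (handle top 75.5 mm). Next is the red lid.

Call:
play_rows(targets=[{"grip": 0,"linear": [3.2,3.4,0],"delta_rot": [0,0,0.207]},{"grip": 0,"linear": [6.4,6.8,0],"delta_rot": [0,0,0.207]},{"grip": 0,"linear": [9.6,10.2,0],"delta_rot": [0,0,0.207]},{"grip": 0,"linear": [12.8,13.6,0],"delta_rot": [0,0,0.207]},{"grip": 0,"linear": [16,17,0],"delta_rot": [0,0,0.207]},{"grip": 0,"linear": [19.2,20.4,0],"delta_rot": [0,0,0.207]},{"grip": 0,"linear": [22.4,23.8,0],"delta_rot": [0,0,0.207]},{"grip": 0,"linear": [25.6,27.2,0],"delta_rot": [0,0,0.207]},{"grip": 0,"linear": [28.6,30.9,0],"delta_rot": [0,0,0.207]},{"grip": 0,"linear": [28.6,30.9,-4],"delta_rot": [0,0,0.207]}])

```text
time: 17.4
ee_pos: [0.6669, 0.0273, 0.1131]
tcp_rot: [179.9, 0.7, -178.1]
wrist_force: [0.7, 0.1, -0.1]
opening: 0.0856
grasp_force: 0.0
```

Call:
play_rows(targets=[{"grip": 0,"linear": [0,0,0],"delta_rot": [0,0,0]},{"grip": 0,"linear": [0,0,0],"delta_rot": [0,0,0]}])

```text
time: 17.6
ee_pos: [0.6593, 0.0223, 0.1076]
tcp_rot: [-180.0, -0.2, -178.3]
wrist_force: [0.3, -0.3, 0.5]
opening: 0.0857
grasp_force: 0.0
```

```bash
python3 - <<'E'
from h import *
measall('wrist',cols=('red',))
go(.661,.0225,.0145,181.7)
E
```

```text
red tin none
red lid 0.58 zt 31.5 all [661.   22.2] [83.4 57.6] 1.4 top [661.   22.4] [45.6 11.8] 2.0 pin [0.6618 0.0222 0.0215]
lin [ 0.03  0.07 -9.59] rot [-0.     0.003  0.002] | q [ 2. 19. 14. 84. -0.  0.] t 17.8
```

Call:
play_rows(targets=[{"grip": 0,"linear": [0.03,0.05,-4],"delta_rot": [0,0,0]},{"grip": 0,"linear": [0.03,0.05,-7.5],"delta_rot": [0,0,0]},{"grip": 0,"linear": [0.03,0.05,-9],"delta_rot": [0,0,0]},{"grip": 0,"linear": [0.03,0.05,-9.6],"delta_rot": [0,0,0]},{"grip": 0,"linear": [0.03,0.05,-9.6],"delta_rot": [0,0,0]},{"grip": 255,"linear": [0.03,0.05,-9.6],"delta_rot": [0,0,0]},{"grip": 255,"linear": [0.03,0.05,-9.6],"delta_rot": [0,0,0]},{"grip": 255,"linear": [0.03,0.05,-9.6],"delta_rot": [0,0,0]},{"grip": 255,"linear": [0.03,0.05,-9.6],"delta_rot": [0,0,0]},{"grip": 255,"linear": [0.03,0.05,-9.6],"delta_rot": [0,0,0]}])

```text
time: 18.8
ee_pos: [0.6609, 0.0232, 0.0125]
tcp_rot: [-180.0, 0.0, -178.3]
wrist_force: [-0.2, 0.9, 0.5]
opening: 0.0121
grasp_force: 0.0
```

Call:
play_rows(targets=[{"grip": 255,"linear": [0,0,0],"delta_rot": [0,0,0]},{"grip": 255,"linear": [0,0,0],"delta_rot": [0,0,0]},{"grip": 255,"linear": [0,0,0],"delta_rot": [0,0,0]}])

```text
time: 19.1
ee_pos: [0.661, 0.0232, 0.0127]
tcp_rot: [180.0, 0.0, -178.3]
wrist_force: [-0.2, 0.2, 4.6]
opening: 0.0108
grasp_force: 50.6
```

Call:
play_rows(targets=[{"grip": 255,"linear": [0,0,3],"delta_rot": [0,0,0]},{"grip": 255,"linear": [0,0,7],"delta_rot": [0,0,0]},{"grip": 255,"linear": [0,0,11],"delta_rot": [0,0,0]},{"grip": 255,"linear": [0,0,11],"delta_rot": [0,0,0]},{"grip": 255,"linear": [0,0,11],"delta_rot": [0,0,0]}])

```text
time: 19.6
ee_pos: [0.6612, 0.0232, 0.1227]
tcp_rot: [180.0, 0.1, -178.3]
wrist_force: [-0.1, 0.8, -1.8]
opening: 0.0106
grasp_force: 50.0
```

```bash
python3 - <<'E'
from h import *
measall('top',cols=('red',))
go(.4887,-.4349,.12,163.8)
E
```

```text
red tin 0.9 zt 52.1 all [ 488.3 -435. ] [84.3 56.2] -15.8 top [ 488.5 -435.2] [84.  55.9] -16.4 pin [ 0.4885 -0.4275  0.025 ]
red lid 0.72 zt 124.1 all [641.7   1.7] [37.6 10. ] -1.8 top [641.7   1.7] [37.6 10. ] -1.8 pin [0.6686 0.0265 0.1141]
lin [-1.713e+01 -4.580e+01 -4.000e-02] rot [-0.    -0.003 -0.312] | q [ 2. 20. 15. 86.  0.  0.] t 19.9
```

Call:
play_rows(targets=[{"grip": 255,"linear": [-1.7,-4.58,0],"delta_rot": [0,0,-0.1]},{"grip": 255,"linear": [-3.4,-9.16,0],"delta_rot": [0,0,-0.2]},{"grip": 255,"linear": [-5.1,-13.74,0],"delta_rot": [0,0,-0.312]},{"grip": 255,"linear": [-6.8,-18.3,0],"delta_rot": [0,0,-0.312]},{"grip": 255,"linear": [-8.5,-22.9,0],"delta_rot": [0,0,-0.312]},{"grip": 255,"linear": [-10.2,-27.5,0],"delta_rot": [0,0,-0.312]},{"grip": 255,"linear": [-12,-32.1,0],"delta_rot": [0,0,-0.312]},{"grip": 255,"linear": [-13.7,-36.7,0],"delta_rot": [0,0,-0.312]},{"grip": 255,"linear": [-15.4,-41.2,0],"delta_rot": [0,0,-0.312]},{"grip": 255,"linear": [-17.15,-45.83,0],"delta_rot": [0,0,-0.312]}])

```text
time: 20.85
ee_pos: [0.488, -0.4366, 0.1213]
tcp_rot: [180.0, -0.1, 163.8]
wrist_force: [1.8, 0.0, 0.3]
opening: 0.0106
grasp_force: 50.0
```

Call:
play_rows(targets=[{"grip": 255,"linear": [0,0,0],"delta_rot": [0,0,0]},{"grip": 255,"linear": [0,0,0],"delta_rot": [0,0,0]},{"grip": 255,"linear": [0,0,0],"delta_rot": [0,0,0]}])

```text
time: 21.15
ee_pos: [0.4894, -0.4343, 0.1216]
tcp_rot: [180.0, -0.1, 163.8]
wrist_force: [-0.6, -0.8, -0.9]
opening: 0.011
grasp_force: 50.0
```

```bash
python3 - <<'E'
from h import *
edges('red',(.4885,-.4351),163.7,.120)
measall('wrist',cols=('red',))
go(.4885,-.4351,.0567,163.7)
E
```

```text
x [-42.2  23.6  40.7] y [-27.2  26.1] front-corner tilt 11622
y near front [-27.   26.1]
front L,R 40.6 40.7 z 0.1199
red tin 0.87 zt 51.9 all [ 456.9 -426.8] [53.6 19.7] 74.1 top [ 453.6 -425.8] [53.6 11.9] 73.8 pin [ 0.5375 -0.45    0.025 ]
red lid 0.7 zt 141.0 all [ 532.6 -447.5] [173.1  98.7] -16.9 top [ 490.1 -433.8] [45.3 29.8] 9.3 pin [ 0.4893 -0.4342  0.131 ]
lin [-0.12 -0.06 -6.57] rot [ 0.     0.    -0.003] | q [-42.  19.  14.  85.   0. -25.] t 21.5
```

Call:
play_rows(targets=[{"grip": 255,"linear": [-0.12,0,-3],"delta_rot": [0,0,0]},{"grip": 255,"linear": [-0.12,0,-4.8],"delta_rot": [0,0,0]},{"grip": 255,"linear": [-0.12,0,-5.6],"delta_rot": [0,0,0]},{"grip": 255,"linear": [-0.12,0,-6.1],"delta_rot": [0,0,0]},{"grip": 255,"linear": [-0.12,0,-6.4],"delta_rot": [0,0,0]},{"grip": 255,"linear": [-0.12,0,-6.6],"delta_rot": [0,0,0]},{"grip": 255,"linear": [-0.12,0,-6.6],"delta_rot": [0,0,0]}])

```text
time: 22.2
ee_pos: [0.4883, -0.4353, 0.0568]
tcp_rot: [-180.0, 0.1, 163.8]
wrist_force: [-0.2, 0.4, -0.8]
opening: 0.0112
grasp_force: 50.0
```

Call:
play_rows(targets=[{"grip": 0,"linear": [0,0,0],"delta_rot": [0,0,0]},{"grip": 0,"linear": [0,0,0],"delta_rot": [0,0,0]},{"grip": 0,"linear": [0,0,0],"delta_rot": [0,0,0]},{"grip": 0,"linear": [0,0,0],"delta_rot": [0,0,0]},{"grip": 0,"linear": [0,0,3],"delta_rot": [0,0,0]},{"grip": 0,"linear": [0,0,7],"delta_rot": [0,0,0]},{"grip": 0,"linear": [0,0,9],"delta_rot": [0,0,0]},{"grip": 0,"linear": [0,0,9],"delta_rot": [0,0,0]},{"grip": 0,"linear": [0,0,9],"delta_rot": [0,0,0]}])

```text
time: 23.1
ee_pos: [0.4882, -0.4352, 0.1461]
tcp_rot: [-180.0, 0.0, 163.8]
wrist_force: [-0.6, 0.3, -0.7]
opening: 0.0855
grasp_force: 0.0
```

```bash
python3 - <<'E'
from h import *
edges('red',(.4885,-.4351),163.7,.055)
measall('wrist',cols=('red',))
measall('top',cols=('yellow','blue'))
go(.4885,-.4351,.010,163.7)
E
```

```text
x [-41.1   5.1  41.3] y [-25.3  27.3] front-corner tilt 8488
y near front [-25.2  27.2]
front L,R 41.3 41.4 z 0.055
red tin 0.6 zt 52.0 all [ 447.7 -426.5] [58.1  3.3] 76.5 top [ 448.1 -424.8] [52.9  1. ] 73.8 pin None
red lid 0.87 zt 75.5 all [ 495.1 -438. ] [97.2 66.6] -15.9 top [ 488.3 -436.3] [45.5 11.7] -16.0 pin [ 0.4888 -0.4365  0.0655]
yellow tin none
yellow lid 0.58 zt 75.7 all [ 368.9 -294.6] [92.8 73. ] -9.7 top [ 374.6 -286.5] [45.8 13.3] -11.1 pin [ 0.3726 -0.2745  0.0657]
blue tin 0.43 zt 93.1 all [ 777.7 -273. ] [90.7 56.6] -72.1 top [ 774.5 -258.3] [51.5 50.2] -60.7 pin [ 0.4515 -0.1562  0.025 ]
blue lid 0.74 zt 75.8 all [ 449.7 -157.4] [89.6 62.3] -4.9 top [ 452.8 -153.4] [45.1 12.2] -5.0 pin [ 0.453  -0.1558  0.0658]
lin [  0.04   0.   -13.62] rot [ 0.    -0.    -0.002] | q [-42.  19.  17.  88.  -0. -26.] t 23.9
```

Call:
play_rows(targets=[{"grip": 0,"linear": [0.03,0,-4.5],"delta_rot": [0,0,0]},{"grip": 0,"linear": [0.03,0,-9],"delta_rot": [0,0,0]},{"grip": 0,"linear": [0.03,0,-12],"delta_rot": [0,0,0]},{"grip": 0,"linear": [0.03,0,-13.2],"delta_rot": [0,0,0]},{"grip": 0,"linear": [0.03,0,-13.6],"delta_rot": [0,0,0]},{"grip": 0,"linear": [0.03,0,-13.6],"delta_rot": [0,0,0]},{"grip": 255,"linear": [0.03,0,-13.6],"delta_rot": [0,0,0]},{"grip": 255,"linear": [0.03,0,-13.6],"delta_rot": [0,0,0]},{"grip": 255,"linear": [0.03,0,-13.6],"delta_rot": [0,0,0]},{"grip": 255,"linear": [0.03,0,-13.6],"delta_rot": [0,0,0]}], force=70)

```text
time: 24.85
ee_pos: [0.4892, -0.4357, 0.0121]
tcp_rot: [-179.9, 0.1, 163.8]
wrist_force: [-0.1, 0.7, 6.8]
opening: 0.0532
grasp_force: 75.0
```

Call:
play_rows(targets=[{"grip": 255,"linear": [0,0,0],"delta_rot": [0,0,0]},{"grip": 255,"linear": [0,0,0],"delta_rot": [0,0,0]},{"grip": 255,"linear": [0,0,0],"delta_rot": [0,0,0]}])

```text
time: 25.15
ee_pos: [0.4892, -0.4357, 0.0121]
tcp_rot: [-179.9, 0.2, 163.8]
wrist_force: [-1.1, -0.5, 6.8]
opening: 0.0533
grasp_force: 75.0
```

Call:
play_rows(targets=[{"grip": 255,"linear": [0,0,1],"delta_rot": [0,0,0]},{"grip": 255,"linear": [0,0,4],"delta_rot": [0,0,0]},{"grip": 255,"linear": [0,0,8],"delta_rot": [0,0,0]},{"grip": 255,"linear": [0,0,12],"delta_rot": [0,0,0]},{"grip": 255,"linear": [0,0,15],"delta_rot": [0,0,0]},{"grip": 255,"linear": [0,0,15],"delta_rot": [0,0,0]},{"grip": 255,"linear": [0,0,15],"delta_rot": [0,0,0]}])

```text
time: 25.85
ee_pos: [0.4884, -0.4352, 0.1602]
tcp_rot: [-180.0, 0.0, 163.8]
wrist_force: [0.2, 0.1, -4.1]
opening: 0.0534
grasp_force: 74.7
```

```bash
python3 - <<'E'
from h import *
o=bot.get_obs(); print(o['ee_pos'],o['tcp_rot'],o['wrist_force'],o['opening'],o['q'])
p=look('wrist','w5.png'); p=look('scene','s5.png')
i=np.hstack([cv2.resize(cv2.imread('pics/'+f),(400,300)) for f in('w5.png','s5.png')]); cv2.imwrite('pics/c5.png',i)
E
```

```text
[ 0.4884092  -0.43518398  0.16017905] [-1.79988183e+02  1.98104231e-02  1.63795036e+02] [ 0.21737412  0.12428025 -4.12758398] 0.05337678356069387 [-4.17008503e+01  1.87301026e+01  1.82362279e+01  8.94831574e+01
 -2.13925013e-03 -2.54958845e+01]
```

View pics/c5.png

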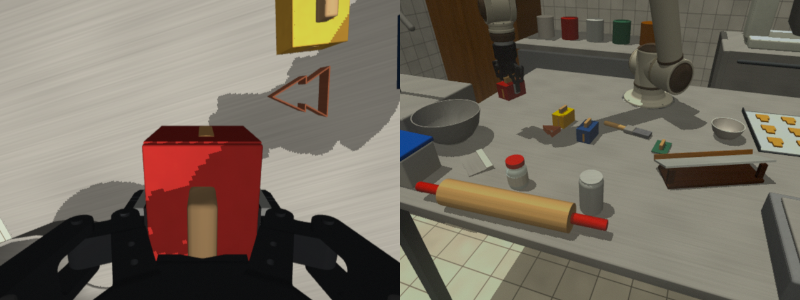

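The left panel (wrist) shows the red tin held with its lid flush. The right panel (scene) shows it off the bench with the yellow and blue tins closed. I'll compute the stand poses next.

```bash
cat >> h.py <<'E'
O=np.array([.5006,.2644,.036]); c25,s25=np.cos(np.radians(25)),np.sin(np.radians(25))
U=np.array([np.cos(np.radians(BY)),np.sin(np.radians(BY)),0]); V=np.array([-U[1],U[0],0]); ZZ=np.array([0,0,1.])
XB=c25*U+s25*ZZ; ZB=-s25*U+c25*ZZ
def bed(x,y,z): return O+XB*x/1000+V*y/1000+ZB*z/1000
def gobed(x,y,z):
    P=bed(x,y,z); print(P.round(4),np.hypot(P[0],P[1]).round(3),end=' '); go(*P,204,-25)
def inbed(P): d=(np.asarray(P)-O)*1000; return np.stack([d@XB,d@V,d@ZB],-1)
E
python3 - <<'E'
from h import *
gobed(47,105,110); gobed(47,105,15)
print(toolR(204,-25).apply([0,0,1]),XB,ZB)
E
```

```text
[0.4543 0.3587 0.1556] 0.579 lin [-3.34 79.33 -0.25] rot [ 0.029 -0.447  0.69 ] | q [-42.  19.  18.  89.  -0. -25.] t 25.9
[0.491  0.3751 0.0695] 0.618 lin [ 0.33 80.97 -8.86] rot [ 0.029 -0.447  0.69 ] | q [-42.  19.  18.  89.  -0. -25.] t 25.9
[ 0.38608099  0.17189433 -0.90630779] [0.82795336 0.36862859 0.42261826] [-0.38608099 -0.17189433  0.90630779]
```

Call:
play_rows(targets=[{"grip": 255,"linear": [-0.2,3.5,3],"delta_rot": [0.004,-0.056,0.086]},{"grip": 255,"linear": [-0.4,8,5],"delta_rot": [0.007,-0.112,0.172]},{"grip": 255,"linear": [-0.6,12.5,5],"delta_rot": [0.011,-0.168,0.259]},{"grip": 255,"linear": [-0.8,17,5],"delta_rot": [0.014,-0.223,0.345]},{"grip": 255,"linear": [-1,21.5,5],"delta_rot": [0.018,-0.279,0.431]},{"grip": 255,"linear": [-1.2,26,5],"delta_rot": [0.022,-0.335,0.517]},{"grip": 255,"linear": [-1.4,30.5,5],"delta_rot": [0.025,-0.391,0.604]},{"grip": 255,"linear": [-1.6,35,5],"delta_rot": [0.029,-0.447,0.69]},{"grip": 255,"linear": [-1.8,39.5,5],"delta_rot": [0.029,-0.447,0.69]},{"grip": 255,"linear": [-2,44,5],"delta_rot": [0.029,-0.447,0.69]}])

```text
time: 26.95
ee_pos: [0.4669, 0.006, 0.2079]
tcp_rot: [-180.0, 25.0, -156.1]
wrist_force: [0.1, 0.5, -2.6]
opening: 0.0534
grasp_force: 78.2
```

Call:
play_rows(targets=[{"grip": 255,"linear": [-0.2,4.5,0],"delta_rot": [0,0,0]},{"grip": 255,"linear": [-0.4,9,0],"delta_rot": [0,0,0]},{"grip": 255,"linear": [-0.6,13.5,0],"delta_rot": [0,0,0]},{"grip": 255,"linear": [-0.8,18,0],"delta_rot": [0,0,0]},{"grip": 255,"linear": [-1,22.5,0],"delta_rot": [0,0,0]},{"grip": 255,"linear": [-1.1,27,0],"delta_rot": [0,0,0]},{"grip": 255,"linear": [-1.2,31,0],"delta_rot": [0,0,0]},{"grip": 255,"linear": [-1.3,34,0],"delta_rot": [0,0,0]},{"grip": 255,"linear": [-1.3,35.3,0],"delta_rot": [0,0,0]},{"grip": 255,"linear": [-1.3,35.3,0],"delta_rot": [0,0,0]}])

```text
time: 27.95
ee_pos: [0.4544, 0.3587, 0.2076]
tcp_rot: [-179.8, 24.9, -155.8]
wrist_force: [-1.1, -0.9, -4.1]
opening: 0.0531
grasp_force: 78.2
```

Call:
play_rows(targets=[{"grip": 255,"linear": [0,0,0],"delta_rot": [0,0,0]},{"grip": 255,"linear": [0,0,0],"delta_rot": [0,0,0]}])

```text
time: 28.15
ee_pos: [0.4554, 0.3567, 0.2097]
tcp_rot: [-179.9, 25.1, -156.0]
wrist_force: [0.3, 0.2, -4.3]
opening: 0.0528
grasp_force: 78.2
```

```bash
python3 - <<'E'
from h import *
gobed(47,105,60);gobed(47,105,15)
p=look('top','t6.png')
W=cloud(p)
for k in ('tin_red_c','lid_red_h'):
    t=bot.trace(p,k)
    if t: B=inbed(W[t[0]['pixels']]); B=B[~np.isnan(B[:,0])]; print(k,t[0]['conf'],np.percentile(B,[1,50,99],axis=0).round(1).tolist())
E
```

```text
[0.4736 0.3673 0.1102] 0.599 lin [ 1.82  1.07 -9.95] rot [0.001 0.002 0.002] | q [ 42. -16. -16.  66.  -8.  16.] t 28.1
[0.491  0.3751 0.0695] 0.618 lin [  3.56   1.84 -14.03] rot [0.001 0.002 0.002] | q [ 42. -16. -16.  66.  -8.  16.] t 28.1
tin_red_c 0.67 [[24.6, 73.9, 144.6], [90.8, 75.7, 173.0], [111.1, 102.7, 201.4]]
lid_red_h 0.85 [[-50.5, 73.0, -12.4], [83.1, 88.1, 205.1], [107.7, 236.7, 231.5]]
```

View pics/t6.png

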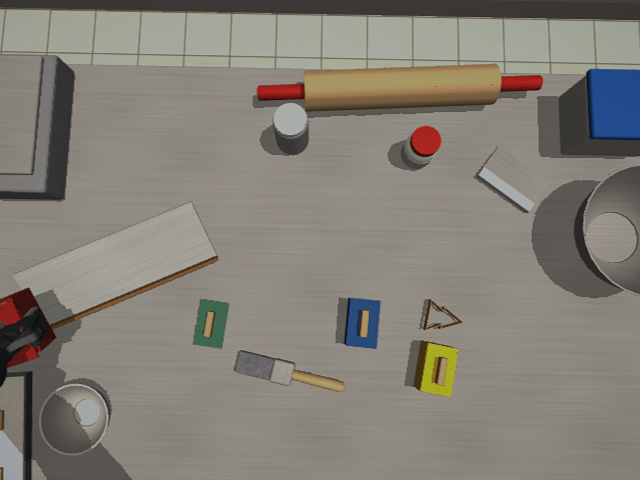

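The top view shows the red tin above the left end of the stand at (25,335). The blue (362,323) and yellow (437,368) tins are closed and the spare green lid is untouched.

Call:
play_rows(targets=[{"grip": 255,"linear": [0.7,0.4,-4],"delta_rot": [0,0,0]},{"grip": 255,"linear": [1.4,0.8,-8],"delta_rot": [0,0,0]},{"grip": 255,"linear": [1.8,1.1,-10],"delta_rot": [0,0,0]},{"grip": 255,"linear": [2.7,1.45,-12],"delta_rot": [0,0,0]},{"grip": 255,"linear": [3.3,1.7,-13.4],"delta_rot": [0,0,0]},{"grip": 255,"linear": [3.5,1.8,-13.9],"delta_rot": [0,0,0]},{"grip": 255,"linear": [3.5,1.8,-13.9],"delta_rot": [0,0,0]},{"grip": 255,"linear": [3.5,1.8,-13.9],"delta_rot": [0,0,0]}])

```text
time: 29.1
ee_pos: [0.4917, 0.3763, 0.0742]
tcp_rot: [-180.0, 25.4, -156.1]
wrist_force: [-3.4, -1.6, 8.3]
opening: 0.0533
grasp_force: 81.4
```

```bash
python3 - <<'E'
from h import *
gobed(47,105,15)
o=bot.get_obs(); print(inbed(o['ee_pos']),o['wrist_force'],o['opening'],o['tcp_rot'])
p=look('scene','s6.png'); cv2.imwrite('pics/s6c.png',cv2.resize(p['color'][180:320,380:620,::-1],(720,420)))
E
```

```text
[0.491  0.3751 0.0695] 0.618 lin [-0.07 -0.12 -0.47] rot [-0.003  0.007  0.001] | q [ 41.  -9. -26.  49.  -7.  15.] t 29.1
[ 49.98036756 105.83268     18.80494197] [-3.42796528 -1.55872783  8.2762236 ] 0.05330506523942656 [-179.98653742   25.40224769 -156.06655308]
```

View pics/s6c.png

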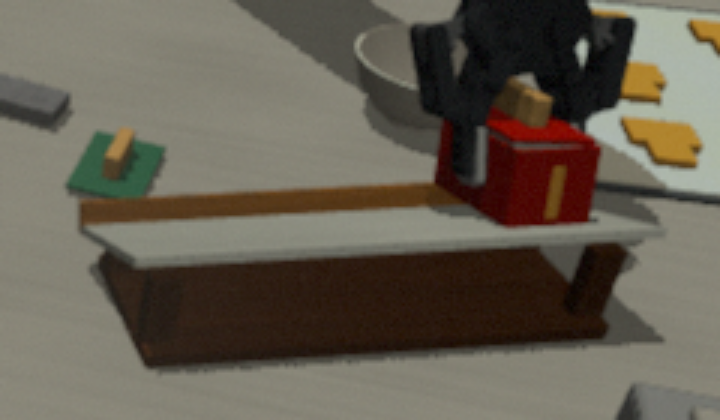

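The tin rests on the bed at the left end with upward contact force. A pale line under the lid edge at (545,142) needs checking after release.

Call:
play_rows(targets=[{"grip": 60,"linear": [0,0,0],"delta_rot": [0,0,0]},{"grip": 60,"linear": [0,0,0],"delta_rot": [0,0,0]},{"grip": 60,"linear": [0,0,0],"delta_rot": [0,0,0]},{"grip": 60,"linear": [0,0,0],"delta_rot": [0,0,0]},{"grip": 60,"linear": [0,0,0],"delta_rot": [0,0,0]},{"grip": 60,"linear": [-0.8,-0.35,1.8],"delta_rot": [0,0,0]},{"grip": 60,"linear": [-2.4,-1.05,5.4],"delta_rot": [0,0,0]},{"grip": 60,"linear": [-4,-1.75,9],"delta_rot": [0,0,0]},{"grip": 60,"linear": [-4,-1.75,9],"delta_rot": [0,0,0]},{"grip": 60,"linear": [-4,-1.75,9],"delta_rot": [0,0,0]}])

```text
time: 30.15
ee_pos: [0.4506, 0.3588, 0.1625]
tcp_rot: [-180.0, 25.3, -156.0]
wrist_force: [-0.5, 0.0, 0.1]
opening: 0.0653
grasp_force: 0.0
```

```bash
cat >> h.py <<'E'
def onbed(c,n='wrist'):
    p=look(n); W=cloud(p)
    for k in ('tin_%s_c'%c,'lid_%s_h'%c):
        t=bot.trace(p,k)
        if not t: print(k,None); continue
        B=inbed(W[t[0]['pixels']]); B=B[~np.isnan(B[:,0])]
        z=B[:,2]; m=z>0
        print(k,round(t[0]['conf'],2),'pct1/50/99',np.percentile(B[m],[1,50,99],axis=0).round(1).tolist())
        if 'lid' in k:
            h=B[(z>66)&(z<85)]; pl=B[(z>45)&(z<64)]
            print(' handle',*rect(h/1000),'topz',np.percentile(h[:,2],95).round(1),' plate',*rect(pl/1000))
            A=np.c_[pl[:,:2],np.ones(len(pl))]; k3=np.ones(len(pl),bool)
            for _ in range(4):
                s=np.linalg.lstsq(A[k3],pl[k3,2],rcond=None)[0]; k3=abs(A@s-pl[:,2])<2
            print(' plate plane tilt',s[:2].round(3),'z at centre',(np.append(pl[k3,:2].mean(0),1)@s).round(1))
    return p
E
python3 - <<'E'
from h import *
p=onbed('red'); cv2.imwrite('pics/w7.png',p['color'][:,:,::-1])
onbed('red','top'); print(inbed(bot.get_obs()['ee_pos']),bot.get_obs()['opening'])
E
```

```text
tin_red_c 0.6 pct1/50/99 [[-23.8, 78.7, 24.1], [-17.5, 105.7, 47.2], [69.5, 131.5, 65.6]]
lid_red_h 0.83 pct1/50/99 [[-12.6, 78.0, 53.7], [19.0, 104.3, 72.8], [66.3, 130.8, 91.7]]
 handle [ 21.2 104.5] [68.4 54.1] -1.4 topz 82.1  plate [ 50.9 103.6] [53.9 38.1] 89.3
 plate plane tilt [-0.323 -0.   ] z at centre 58.9
tin_red_c 0.68 pct1/50/99 [[-17.3, 77.0, 7.2], [22.9, 78.4, 37.5], [66.0, 79.8, 67.3]]
lid_red_h 0.66 pct1/50/99 [[-10.9, 76.6, 42.2], [45.1, 93.2, 63.0], [67.6, 130.4, 83.5]]
 handle [ 21.7 103.1] [67.7 53.7] -2.4 topz 82.2  plate [ 43.  103.8] [54.9 50.7] 87.2
 plate plane tilt [-0.292 -0.006] z at centre 58.2
[ 45.19886137 106.10643434 115.57040235] 0.06506573852838672
```

View pics/w7.png

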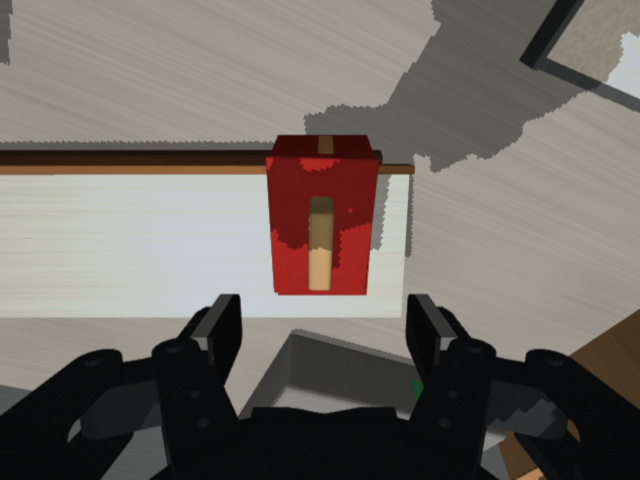

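The red tin did not slide behind the lip. Its lower end sits on top of the lip (near (320,150) in the wrist view) and it is tilted about 17°. I'll measure that tilt and regrasp.

```bash
python3 - <<'E'
from h import *
p=look('wrist');W=cloud(p)
t=bot.trace(p,'lid_red_h')[0]['pixels']; B=inbed(W[t]); B=B[~np.isnan(B[:,0])]
P=B[abs(B[:,1]-104.3)>9]; k=np.ones(len(P),bool); A=np.c_[P[:,:2],np.ones(len(P))]
for th in(20,10,5,3,2,2,2):
    s=np.linalg.lstsq(A[k],P[k,2],rcond=None)[0]; k=abs(A@s-P[:,2])<th
Q=P[k]; print(s,k.mean(),rect(Q/1000),Q.min(0),Q.max(0))
phi=np.arctan(s[0]); ct,st=np.cos(phi),np.sin(phi)
xt=Q[:,0]*ct+Q[:,2]*st; zt=-Q[:,0]*st+Q[:,2]*ct
print('phi',np.degrees(phi),'along',np.percentile(xt,[.5,99.5]),'top',np.median(zt),'y',np.percentile(Q[:,1],[.5,99.5]))
xc=np.percentile(xt,[.5,99.5]).mean(); zc=np.median(zt)-29-1
g=lambda X,Z:(X*ct-Z*st, X*st+Z*ct)
print('tin centre bed',g(xc,zc)); 
for h in (70,-13): # TCP relative to tin centre along tin normal
    X,Z=g(xc,zc+h); P=bed(X,104.2,Z); print(h,X,Z,P,end=' '); go(*P,204,-(25+np.degrees(phi)))
E
```

```text
[-3.27614038e-01 -8.69896070e-04  7.57682233e+01] 0.9756813417190776 (array([ 27.2, 104.3]), array([80.3, 54.1]), -1.6) [-13.53873532  76.32858168  52.34537003] [ 68.01593311 132.3269435   81.30316532]
phi -18.139522227723567 along [-36.52456629  46.50010754] top 71.91994309242656 y [ 77.40866523 131.48677253]
tin centre bed (np.float64(17.790904771033873), np.float64(38.28371967488458))
70 39.58414580465905 104.80480389072035 [0.45052873 0.35616793 0.14771439] lin [ 0.02 -0.21 -1.26] rot [-0.128  0.291  0.   ] | q [ 42. -16. -22.  61.  -8.  17.] t 30.6
-13 13.743588579074911 25.92980403480079 [0.45958609 0.36020053 0.06530867] lin [ 0.93  0.2  -9.5 ] rot [-0.128  0.291  0.   ] | q [ 42. -16. -22.  61.  -8.  17.] t 30.6
```

Call:
play_rows(targets=[{"grip": 0,"linear": [0,-0.2,0],"delta_rot": [-0.04,0.09,0]},{"grip": 0,"linear": [0,-0.2,0],"delta_rot": [-0.08,0.18,0]},{"grip": 0,"linear": [0,-0.2,0],"delta_rot": [-0.11,0.25,0]},{"grip": 0,"linear": [0,-0.2,-1],"delta_rot": [-0.128,0.291,0]},{"grip": 0,"linear": [0,-0.2,-1.3],"delta_rot": [-0.128,0.291,0]},{"grip": 0,"linear": [0.45,0,-5],"delta_rot": [-0.128,0.291,0]},{"grip": 0,"linear": [0.8,0.1,-8],"delta_rot": [-0.128,0.291,0]},{"grip": 0,"linear": [0.9,0.15,-9],"delta_rot": [-0.128,0.291,0]},{"grip": 0,"linear": [0.93,0.2,-9.3],"delta_rot": [-0.128,0.291,0]},{"grip": 0,"linear": [0.93,0.2,-9.3],"delta_rot": [-0.128,0.291,0]}], force=60)

```text
time: 31.55
ee_pos: [0.4598, 0.3606, 0.0693]
tcp_rot: [180.0, 7.0, -156.0]
wrist_force: [-0.6, 0.1, -0.4]
opening: 0.0853
grasp_force: 0.0
```

Call:
play_rows(targets=[{"grip": 255,"linear": [0,0,0],"delta_rot": [0,0,0]},{"grip": 255,"linear": [0,0,0],"delta_rot": [0,0,0]},{"grip": 255,"linear": [0,0,0],"delta_rot": [0,0,0]},{"grip": 255,"linear": [0,0,0],"delta_rot": [0,0,0]},{"grip": 255,"linear": [0,0,0],"delta_rot": [0,0,0]},{"grip": 255,"linear": [0,0,0],"delta_rot": [0,0,0]}])

```text
time: 32.15
ee_pos: [0.4601, 0.3608, 0.0699]
tcp_rot: [180.0, 7.1, -156.0]
wrist_force: [-1.7, -0.9, 5.5]
opening: 0.0533
grasp_force: 61.8
```

```bash
python3 - <<'E'
from h import *
o=bot.get_obs(); print(inbed(o['ee_pos']),o['wrist_force'],o['opening'],o['tcp_rot'])
gobed(40,105,70)
gobed(70,105,60)
E
```

```text
[ 16.33644544 104.55275796  29.75582859] [-1.67982287 -0.90344484  5.45452531] 0.053307181272873164 [ 179.96799296    7.05600573 -156.019592  ]
[0.464  0.363  0.1163] 0.589 lin [0.39 0.22 4.65] rot [ 0.127 -0.286  0.   ] | q [ 39.   3. -10.  70.  -2.  15.] t 32.1
[0.4927 0.3758 0.12  ] 0.62 lin [3.26 1.5  5.01] rot [ 0.127 -0.286  0.   ] | q [ 39.   3. -10.  70.  -2.  15.] t 32.1
```

Call:
play_rows(targets=[{"grip": 255,"linear": [0,0,1.5],"delta_rot": [0,0,0]},{"grip": 255,"linear": [0,0,3.5],"delta_rot": [0,0,0]},{"grip": 255,"linear": [0,0,5.5],"delta_rot": [0,0,0]},{"grip": 255,"linear": [1,0.4,6.5],"delta_rot": [0.04,-0.09,0]},{"grip": 255,"linear": [2,0.8,6.5],"delta_rot": [0.08,-0.18,0]},{"grip": 255,"linear": [2.8,1.2,6],"delta_rot": [0.11,-0.25,0]},{"grip": 255,"linear": [3.26,1.5,5],"delta_rot": [0.127,-0.286,0]},{"grip": 255,"linear": [3.26,1.5,5],"delta_rot": [0.127,-0.286,0]},{"grip": 255,"linear": [3.26,1.5,5],"delta_rot": [0.127,-0.286,0]},{"grip": 255,"linear": [3.26,1.5,5],"delta_rot": [0.127,-0.286,0]}])

```text
time: 33.15
ee_pos: [0.4926, 0.3756, 0.1193]
tcp_rot: [180.0, 24.9, -156.0]
wrist_force: [-0.2, -0.7, -3.0]
opening: 0.0531
grasp_force: 71.7
```

```bash
cat >> h.py <<'E'
def held(c,n='wrist'):
    """held tin's lid plate in bed frame vs TCP"""
    o=bot.get_obs(); T=inbed(o['ee_pos']); print('TCP',T.round(1),'open',o['opening'].round(4),'F',o['wrist_force'].round(1),'t',round(o['time'],1))
    p=look(n);W=cloud(p); t=bot.trace(p,'lid_%s_h'%c)
    if not t: print('no lid'); return p
    B=inbed(W[t[0]['pixels']]); B=B[~np.isnan(B[:,0])]; P=B[abs(B[:,1]-T[1])>9]
    P=P[(abs(P[:,1]-T[1])<32)&(P[:,2]<T[2]+60)&(P[:,2]>T[2]+15)]; k=np.ones(len(P),bool); A=np.c_[P[:,:2],np.ones(len(P))]
    for th in(20,10,5,3,2,2,2): s=np.linalg.lstsq(A[k],P[k,2],rcond=None)[0]; k=abs(A@s-P[:,2])<th
    Q=P[k]; print('plate slope',s[:2].round(3),'x',np.percentile(Q[:,0],[.5,99.5]).round(1),'y',np.percentile(Q[:,1],[.5,99.5]).round(1),'z',np.median(Q[:,2]).round(1),len(Q))
    return p
E
python3 - <<'E'
from h import *
p=held('red'); cv2.imwrite('pics/w8.png',p['color'][:,:,::-1]); p=held('red','scene')
gobed(58,105,15)
cv2.imwrite('pics/s8c.png',np.hstack([cv2.resize(p['color'][150:320,400:627,::-1],(400,300)),cv2.resize(cv2.imread('pics/w8.png'),(400,300))]))
E
```

```text
Traceback (most recent call last):
  File "h.py", line 92, in held
    o=bot.get_obs(); T=inbed(o['ee_pos']); print('TCP',T.round(1),'open',o['opening'].round(4),'F',o['wrist_force'].round(1),'t',round(o['time'],1))
                                                                         ^^^^^^^^^^^^^^^^^^
AttributeError: 'float' object has no attribute 'round'
```

```bash
sed -i "s/o\['opening'\].round(4)/round(o['opening'],4)/" h.py
python3 - <<'E'
from h import *
p=held('red'); cv2.imwrite('pics/w8.png',p['color'][:,:,::-1]); p=held('red','scene')
gobed(58,105,15)
cv2.imwrite('pics/s8c.png',np.hstack([cv2.resize(p['color'][150:320,400:627,::-1],(400,300)),cv2.resize(cv2.imread('pics/w8.png'),(400,300))]))
E
```

```text
TCP [ 69.6 104.9  59.5] open 0.0531 F [-0.2 -0.7 -3. ] t 33.1
plate slope [0.016 0.079] x [33.6 87.7] y [ 78.2 131.2] z 98.2 18031
TCP [ 69.6 104.9  59.2] open 0.0531 F [-0.5  0.3 -3.2] t 33.2
plate slope [-0.013  0.094] x [ 59.6 118.5] y [ 76.9 133.6] z 98.2 92
[0.5001 0.3791 0.0741] 0.628 lin [ 0.76  0.36 -4.45] rot [ 0.001 -0.002  0.   ] | q [ 40. -10. -21.  55.  -7.  15.] t 33.4
```

View pics/s8c.png

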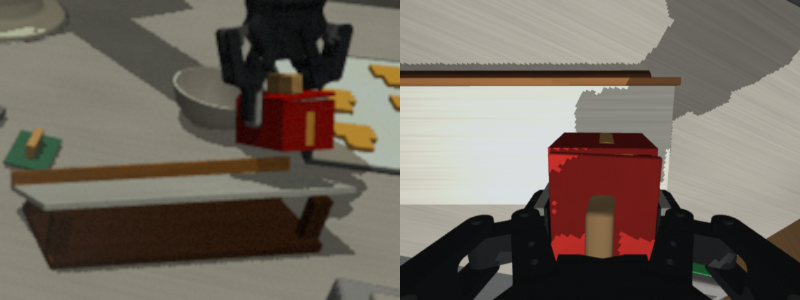

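The scene panel (left) shows the red tin held parallel to the bed. The wrist panel (right) shows a slight gap at the lid's right edge (658,155), so I'll press the lid down after placing. I'll descend slowly, well clear of the lip.

Call:
play_rows(targets=[{"grip": 255,"linear": [-0.1,-0.04,-1],"delta_rot": [0,0,0]},{"grip": 255,"linear": [-0.1,-0.04,-2],"delta_rot": [0,0,0]},{"grip": 255,"linear": [-0.1,-0.04,-3],"delta_rot": [0,0,0]},{"grip": 255,"linear": [0.1,0.04,-3.7],"delta_rot": [0,0,0]},{"grip": 255,"linear": [0.25,0.12,-4.2],"delta_rot": [0,0,0]},{"grip": 255,"linear": [0.25,0.12,-4.2],"delta_rot": [0,0,0]},{"grip": 255,"linear": [0.25,0.12,-4.2],"delta_rot": [0,0,0]}])

```text
time: 34.05
ee_pos: [0.4949, 0.3767, 0.0763]
tcp_rot: [-180.0, 24.9, -156.0]
wrist_force: [0.5, 1.0, -1.6]
opening: 0.053
grasp_force: 71.3
```

```bash
python3 - <<'E'
from h import *
p=held('red'); gobed(55,105,17)
E
```

```text
TCP [ 53.7 104.9  19.4] open 0.053 F [ 0.5  1.  -1.6] t 34.0
plate slope [0.018 0.078] x [17.3 71.7] y [ 78.1 131.2] z 58.2 18341
[0.4969 0.3777 0.0747] 0.624 lin [ 0.19  0.1  -0.19] rot [ 0.001 -0.002  0.   ] | q [ 40.  -8. -24.  50.  -7.  15.] t 34.1
```

Call:
play_rows(targets=[{"grip": 255,"linear": [0.08,0.03,-0.18],"delta_rot": [0,0,0]},{"grip": 255,"linear": [0.12,0.05,-0.28],"delta_rot": [0,0,0]},{"grip": 255,"linear": [0.12,0.05,-0.28],"delta_rot": [0,0,0]}])

```text
time: 34.45
ee_pos: [0.4963, 0.3775, 0.0751]
tcp_rot: [180.0, 25.0, -156.0]
wrist_force: [-5.7, -3.2, 7.6]
opening: 0.0533
grasp_force: 73.3
```

Call:
play_rows(targets=[{"grip": 50,"linear": [0,0,0],"delta_rot": [0,0,0]},{"grip": 50,"linear": [0,0,0],"delta_rot": [0,0,0]},{"grip": 50,"linear": [0,0,0],"delta_rot": [0,0,0]},{"grip": 50,"linear": [0,0,0],"delta_rot": [0,0,0]},{"grip": 50,"linear": [0,0,0],"delta_rot": [0,0,0]},{"grip": 50,"linear": [-0.8,-0.35,1.8],"delta_rot": [0,0,0]},{"grip": 50,"linear": [-2.4,-1.05,5.4],"delta_rot": [0,0,0]},{"grip": 50,"linear": [-4,-1.75,9],"delta_rot": [0,0,0]},{"grip": 50,"linear": [-4,-1.75,9],"delta_rot": [0,0,0]},{"grip": 50,"linear": [-4,-1.75,9],"delta_rot": [0,0,0]}])

```text
time: 35.45
ee_pos: [0.4562, 0.3599, 0.1648]
tcp_rot: [180.0, 25.0, -156.0]
wrist_force: [-0.7, 0.3, -0.7]
opening: 0.0684
grasp_force: 0.0
```

```bash
python3 - <<'E'
from h import *
p=onbed('red'); cv2.imwrite('pics/w9.png',p['color'][120:400,160:480,::-1])
onbed('red','top'); print(inbed(bot.get_obs()['ee_pos']))
E
```

```text
tin_red_c None
lid_red_h 0.77 pct1/50/99 [[-0.8, 78.7, 52.9], [36.0, 105.1, 54.8], [81.5, 131.6, 75.5]]
 handle [ 40.4 105.1] [45.9 11.7] 0.3 topz 75.6  plate [ 41.4 104.9] [85.7 54.6] 0.3
 plate plane tilt [-0.002  0.   ] z at centre 54.7
tin_red_c 0.49 pct1/50/99 [[13.6, -612.7, 1.1], [51.2, -582.9, 30.3], [78.7, -560.5, 43.3]]
lid_red_h 0.73 pct1/50/99 [[0.6, 78.1, 51.1], [55.8, 96.7, 54.9], [82.7, 131.7, 76.4]]
 handle [ 54.3 104.6] [20.3 13.4] 4.2 topz 76.6  plate [ 41.  105.1] [84.5 55.6] 1.6
 plate plane tilt [-0.001 -0.003] z at centre 54.8
[ 51.17868322 104.88738468 115.19034354]
```

View pics/w9.png

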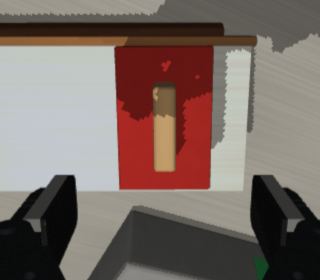

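The red tin is flat on the bed: lid centre x ≈ 41, tilt ≈ 0, handle top 75.6 mm, lip end flush in the view. Yellow is next.

```bash
python3 - <<'E'
from h import *
measall('top',cols=('yellow','blue'))
go(.3742,-.2866,.16,169.9)
E
```

```text
yellow tin 0.73 zt 51.1 all [ 379.6 -259.9] [84.4 11.4] -17.3 top [ 379.  -259.7] [80.9  2. ] -10.0 pin [ 0.3762 -0.2879  0.025 ]
yellow lid 0.61 zt 76.0 all [ 374.8 -286.1] [84.  53.9] -9.3 top [ 374.7 -286.3] [46.1 12.3] -9.6 pin [ 0.3738 -0.28    0.066 ]
blue tin 0.58 zt 45.5 all [ 454.1 -126.7] [74.2  0.6] -4.9 top [ 438.3 -125.4] [38.6  0. ] -4.8 pin [ 0.4507 -0.1549  0.025 ]
blue lid 0.56 zt 76.2 all [ 450.1 -157.9] [90.5 63.3] -4.8 top [ 452.8 -153.3] [45.2 12.1] -5.0 pin [ 0.4536 -0.1514  0.0662]
lin [ -8.18 -64.62  -0.34] rot [-0.053  0.437 -0.585] | q [ 42. -16. -21.  61.  -7.  16.] t 36.2
```

Call:
play_rows(targets=[{"grip": 0,"linear": [0,-1,4],"delta_rot": [0,0,0]},{"grip": 0,"linear": [-0.6,-5,7],"delta_rot": [-0.006,0.055,-0.073]},{"grip": 0,"linear": [-1.2,-9.5,7],"delta_rot": [-0.013,0.109,-0.146]},{"grip": 0,"linear": [-1.8,-14,7],"delta_rot": [-0.02,0.164,-0.219]},{"grip": 0,"linear": [-2.4,-18.5,7],"delta_rot": [-0.026,0.218,-0.292]},{"grip": 0,"linear": [-3,-23,7],"delta_rot": [-0.033,0.273,-0.366]},{"grip": 0,"linear": [-3.6,-27.5,7],"delta_rot": [-0.04,0.328,-0.439]},{"grip": 0,"linear": [-4.2,-32,7],"delta_rot": [-0.046,0.382,-0.512]},{"grip": 0,"linear": [-4.8,-36.5,7],"delta_rot": [-0.053,0.437,-0.585]},{"grip": 0,"linear": [-5.4,-41,7],"delta_rot": [-0.053,0.437,-0.585]}])

```text
time: 37.2
ee_pos: [0.402, -0.0521, 0.233]
tcp_rot: [-180.0, -0.1, 169.8]
wrist_force: [0.6, -0.5, -1.2]
opening: 0.0851
grasp_force: 0.0
```

Call:
play_rows(targets=[{"grip": 0,"linear": [-0.6,-4.5,0],"delta_rot": [0,0,0]},{"grip": 0,"linear": [-1.2,-9,0],"delta_rot": [0,0,0]},{"grip": 0,"linear": [-1.8,-13.5,-2],"delta_rot": [0,0,0]},{"grip": 0,"linear": [-2.3,-18,-4],"delta_rot": [0,0,0]},{"grip": 0,"linear": [-2.6,-21.5,-6],"delta_rot": [0,0,0]},{"grip": 0,"linear": [-2.8,-23.6,-7.3],"delta_rot": [0,0,0]},{"grip": 0,"linear": [-2.8,-23.6,-7.3],"delta_rot": [0,0,0]},{"grip": 0,"linear": [-2.8,-23.6,-7.3],"delta_rot": [0,0,0]}])

```text
time: 38.0
ee_pos: [0.3737, -0.2864, 0.1604]
tcp_rot: [180.0, -0.0, 169.9]
wrist_force: [-0.8, 0.8, 1.0]
opening: 0.0853
grasp_force: 0.0
```

```bash
python3 - <<'E'
from h import *
measall('wrist',cols=('yellow',))
go(.3742,-.2866,.010,169.9)
E
```

```text
yellow tin 0.84 zt 54.9 all [ 363.  -263.3] [100.9  44.5] 26.6 top [ 355.4 -266.5] [82.8 39.6] 28.7 pin None
yellow lid 0.67 zt 75.5 all [ 385.2 -292.2] [107.7  61. ] -10.1 top [ 374.3 -286.9] [46.  11.5] -10.4 pin [ 0.3738 -0.2866  0.0655]
lin [ -0.02  -0.08 -15.12] rot [ 0.001  0.001 -0.002] | q [-37.  -7.  -9.  87.   0. -27.] t 38.2
```

Call:
play_rows(targets=[{"grip": 0,"linear": [0,-0.05,-4.5],"delta_rot": [0,0,0]},{"grip": 0,"linear": [0,-0.05,-9],"delta_rot": [0,0,0]},{"grip": 0,"linear": [0,-0.05,-12],"delta_rot": [0,0,0]},{"grip": 0,"linear": [0,-0.05,-14],"delta_rot": [0,0,0]},{"grip": 0,"linear": [0,-0.05,-14.8],"delta_rot": [0,0,0]},{"grip": 0,"linear": [0,-0.05,-15],"delta_rot": [0,0,0]},{"grip": 0,"linear": [0,-0.05,-15],"delta_rot": [0,0,0]},{"grip": 255,"linear": [0,-0.05,-15],"delta_rot": [0,0,0]},{"grip": 255,"linear": [0,-0.05,-15],"delta_rot": [0,0,0]},{"grip": 255,"linear": [0,-0.05,-15],"delta_rot": [0,0,0]}], force=75)

```text
time: 39.25
ee_pos: [0.3746, -0.2873, 0.0116]
tcp_rot: [-180.0, 0.1, 169.9]
wrist_force: [-0.7, 1.4, 7.1]
opening: 0.0533
grasp_force: 80.2
```

Call:
play_rows(targets=[{"grip": 255,"linear": [0,0,0],"delta_rot": [0,0,0]},{"grip": 255,"linear": [0,0,0],"delta_rot": [0,0,0]},{"grip": 255,"linear": [0,0,0],"delta_rot": [0,0,0]},{"grip": 255,"linear": [0,0,0],"delta_rot": [0,0,0]}])

```text
time: 39.65
ee_pos: [0.3746, -0.2873, 0.0116]
tcp_rot: [-180.0, 0.1, 169.9]
wrist_force: [-1.1, 1.0, 5.5]
opening: 0.0537
grasp_force: 80.1
```

Call:
play_rows(targets=[{"grip": 255,"linear": [0,0,1],"delta_rot": [0,0,0]},{"grip": 255,"linear": [0,0,4],"delta_rot": [0,0,0]},{"grip": 255,"linear": [0,0,8],"delta_rot": [0,0,0]},{"grip": 255,"linear": [0,0,12],"delta_rot": [0,0,0]},{"grip": 255,"linear": [0,0,16],"delta_rot": [0,0,0]},{"grip": 255,"linear": [0,0,19],"delta_rot": [0,0,0]},{"grip": 255,"linear": [0,0,20],"delta_rot": [0,0,0]},{"grip": 255,"linear": [0,0,20],"delta_rot": [0,0,0]}])

```text
time: 40.45
ee_pos: [0.3743, -0.2872, 0.2113]
tcp_rot: [-180.0, 0.1, 169.9]
wrist_force: [0.2, -0.4, -4.4]
opening: 0.0535
grasp_force: 80.2
```

```bash
python3 - <<'E'
from h import *
gobed(75,0,110)
gobed(58,0,60)
E
```

```text
[0.5202 0.2731 0.1674] 0.588 lin [14.59 56.03 -4.39] rot [ 0.054 -0.438  0.585] | q [-38.  -6.  -3.  93.   0. -27.] t 40.5
[0.5255 0.2755 0.1149] 0.593 lin [15.12 56.27 -9.64] rot [ 0.054 -0.438  0.585] | q [-38.  -6.  -3.  93.   0. -27.] t 40.5
```

Call:
play_rows(targets=[{"grip": 255,"linear": [0.5,2,0],"delta_rot": [0.006,-0.05,0.066]},{"grip": 255,"linear": [1.6,6,0],"delta_rot": [0.012,-0.1,0.133]},{"grip": 255,"linear": [2.7,10.5,0],"delta_rot": [0.018,-0.15,0.2]},{"grip": 255,"linear": [3.9,15,0],"delta_rot": [0.025,-0.2,0.266]},{"grip": 255,"linear": [5.1,19.5,0],"delta_rot": [0.031,-0.25,0.333]},{"grip": 255,"linear": [6.2,24,0],"delta_rot": [0.037,-0.3,0.4]},{"grip": 255,"linear": [7.4,28.5,0],"delta_rot": [0.043,-0.35,0.466]},{"grip": 255,"linear": [8.6,33,0],"delta_rot": [0.049,-0.4,0.533]},{"grip": 255,"linear": [9.8,37.5,0],"delta_rot": [0.054,-0.438,0.585]},{"grip": 255,"linear": [10.9,42,0],"delta_rot": [0.054,-0.438,0.585]}])

```text
time: 41.45
ee_pos: [0.4817, 0.1344, 0.2075]
tcp_rot: [180.0, 24.8, -156.0]
wrist_force: [0.9, -1.0, -3.5]
opening: 0.0533
grasp_force: 90.9
```

Call:
play_rows(targets=[{"grip": 255,"linear": [1,4,0],"delta_rot": [0,0,0]},{"grip": 255,"linear": [2,7.5,0],"delta_rot": [0,0,0]},{"grip": 255,"linear": [2.8,10.5,-1],"delta_rot": [0,0,0]},{"grip": 255,"linear": [3.4,12.8,-2],"delta_rot": [0,0,0]},{"grip": 255,"linear": [3.7,14,-3.5],"delta_rot": [0,0,0]},{"grip": 255,"linear": [3.7,14,-4.4],"delta_rot": [0,0,0]},{"grip": 255,"linear": [3.7,14,-4.4],"delta_rot": [0,0,0]},{"grip": 255,"linear": [3.7,14,-4.4],"delta_rot": [0,0,0]}])

```text
time: 42.25
ee_pos: [0.5195, 0.2722, 0.1656]
tcp_rot: [180.0, 24.8, -156.1]
wrist_force: [0.1, -0.6, -3.5]
opening: 0.0531
grasp_force: 90.9
```

```bash
python3 - <<'E'
from h import *
held('yellow')
gobed(58,0,60)
gobed(55,0,15)
E
```

```text
TCP [ 73.3  -0.5 108.8] open 0.0531 F [ 0.1 -0.6 -3.5] t 42.2
plate slope [-0.274 -0.066] x [40.8 88.4] y [-26.1  27. ] z 159.3 15437
[0.5255 0.2755 0.1149] 0.593 lin [ 0.53  0.3  -5.22] rot [-0.    -0.001  0.001] | q [ 29. -16. -21.  60.  -2.   4.] t 42.4
[0.5403 0.2821 0.0728] 0.61 lin [ 2.02  0.96 -9.42] rot [-0.    -0.001  0.001] | q [ 29. -16. -21.  60.  -2.   4.] t 42.4
```

The plate slope of −0.27 means something rotated in the grip. I'll look at it.

```bash
python3 - <<'E'
from h import *
p=look('wrist');q=look('scene')
cv2.imwrite('pics/s10.png',np.hstack([cv2.resize(q['color'][150:320,400:627,::-1],(400,300)),cv2.resize(p['color'][:,:,::-1],(400,300))]))
o=bot.get_obs();W=cloud(q);t=bot.trace(q,'tin_yellow_c')[0]['pixels'];B=inbed(W[t]);print(np.nanpercentile(B,[1,50,99],axis=0).round(1))
E
```

```text
[[ 39.1 -28.   91.9]
 [114.5 -11.7 116.2]
 [123.5  26.2 144.5]]
```

View pics/s10.png

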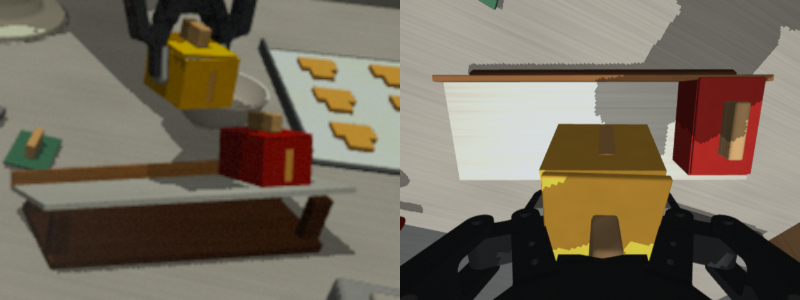

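The wrist panel shows the yellow tin pitched in the grip: its lip-side end rides high, about 15° off the tool, because it hangs level. The lid is still on. I'll tilt the tool 15° further, slowly, so the tin lies parallel to the bed.

```bash
cat >> h.py <<'E'
def gotin(x,y,z,tilt,off=13):
    """tool pose with tin centre (off mm behind TCP) at bed x,y,z"""
    tz=toolR(204,-tilt).apply([0,0,1]); P=bed(x,y,z)+tz*off/1000; print(P.round(4),end=' '); go(*P,204,-tilt)
E
python3 - <<'E'
from h import *
gotin(66,0,100,40); gotin(54,0,60,40); gotin(54,0,28,40)
E
```

```text
[0.5243 0.2749 0.1446] lin [ 0.4   0.22 -2.27] rot [ 0.106 -0.24   0.001] | q [ 29. -16. -21.  60.  -2.   4.] t 42.5
[0.5298 0.2774 0.1032] lin [ 0.95  0.47 -6.4 ] rot [ 0.106 -0.24   0.001] | q [ 29. -16. -21.  60.  -2.   4.] t 42.5
[0.5421 0.2829 0.0742] lin [ 2.19  1.02 -9.3 ] rot [ 0.106 -0.24   0.001] | q [ 29. -16. -21.  60.  -2.   4.] t 42.5
```

Call:
play_rows(targets=[{"grip": 255,"linear": [0.05,0.03,-0.2],"delta_rot": [0.012,-0.027,0]},{"grip": 255,"linear": [0.1,0.05,-0.5],"delta_rot": [0.024,-0.053,0]},{"grip": 255,"linear": [0.15,0.08,-0.8],"delta_rot": [0.036,-0.08,0]},{"grip": 255,"linear": [0.2,0.1,-1.1],"delta_rot": [0.048,-0.107,0]},{"grip": 255,"linear": [0.25,0.13,-1.4],"delta_rot": [0.06,-0.133,0]},{"grip": 255,"linear": [0.3,0.16,-1.7],"delta_rot": [0.072,-0.16,0]},{"grip": 255,"linear": [0.35,0.19,-2],"delta_rot": [0.084,-0.187,0]},{"grip": 255,"linear": [0.4,0.22,-2.2],"delta_rot": [0.095,-0.213,0]},{"grip": 255,"linear": [0.4,0.22,-2.27],"delta_rot": [0.106,-0.24,0]},{"grip": 255,"linear": [0.4,0.22,-2.27],"delta_rot": [0.106,-0.24,0]}], force=100)

```text
time: 43.5
ee_pos: [0.5234, 0.2748, 0.1432]
tcp_rot: [-180.0, 40.0, -156.0]
wrist_force: [0.7, 0.3, -3.8]
opening: 0.0528
grasp_force: 105.0
```

```bash
python3 - <<'E'
from h import *
held('yellow'); gotin(54,0,60,40); gotin(54,0,30,40)
E
```

```text
TCP [68.   0.2 86.6] open 0.0528 F [ 0.7  0.3 -3.8] t 43.5
plate slope [-0.003 -0.064] x [21.9 71.9] y [-25.6  27.6] z 131.8 15682
[0.5298 0.2774 0.1032] lin [ 0.59  0.23 -4.09] rot [ 0.    -0.001  0.   ] | q [ 29. -28. -39.  40.  -3.   4.] t 43.6
[0.5414 0.2825 0.0761] lin [ 1.74  0.74 -6.81] rot [ 0.    -0.001  0.   ] | q [ 29. -28. -39.  40.  -3.   4.] t 43.6
```

Call:
play_rows(targets=[{"grip": 255,"linear": [0.2,0.08,-1.5],"delta_rot": [0,0,0]},{"grip": 255,"linear": [0.4,0.16,-3],"delta_rot": [0,0,0]},{"grip": 255,"linear": [0.59,0.23,-4.1],"delta_rot": [0,0,0]},{"grip": 255,"linear": [1.0,0.4,-5],"delta_rot": [0,0,0]},{"grip": 255,"linear": [1.3,0.55,-5.8],"delta_rot": [0,0,0]},{"grip": 255,"linear": [1.6,0.68,-6.4],"delta_rot": [0,0,0]},{"grip": 255,"linear": [1.75,0.74,-6.8],"delta_rot": [0,0,0]},{"grip": 255,"linear": [1.8,0.76,-6.9],"delta_rot": [0,0,0]},{"grip": 255,"linear": [1.8,0.76,-6.9],"delta_rot": [0,0,0]}])

```text
time: 44.5
ee_pos: [0.5421, 0.2829, 0.0748]
tcp_rot: [-180.0, 40.0, -156.0]
wrist_force: [-0.5, 0.2, -2.9]
opening: 0.0531
grasp_force: 105.0
```

```bash
python3 - <<'E'
from h import *
held('yellow'); gotin(54,0,26,40)
print(toolR(204,-40).apply([0,0,-1])*9)
E
```

```text
TCP [57.5  0.1 15.9] open 0.0531 F [-0.5  0.2 -2.9] t 44.5
plate slope [-0.004 -0.065] x [10.9 61.4] y [-25.8  27.3] z 61.2 15972
[0.5429 0.2832 0.0724] lin [ 0.08  0.02 -0.28] rot [0. 0. 0.] | q [ 29. -23. -43.  30.  -3.   4.] t 44.6
[-5.28494131 -2.35300747  6.89439999]
```

Call:
play_rows(targets=[{"grip": 255,"linear": [0.08,0.04,-0.2],"delta_rot": [0,0,0]},{"grip": 255,"linear": [0.16,0.07,-0.4],"delta_rot": [0,0,0]},{"grip": 255,"linear": [0.2,0.08,-0.5],"delta_rot": [0,0,0]},{"grip": 255,"linear": [0.2,0.08,-0.5],"delta_rot": [0,0,0]}])

```text
time: 45.0
ee_pos: [0.5445, 0.284, 0.0707]
tcp_rot: [-180.0, 40.1, -156.0]
wrist_force: [-1.9, -0.5, -0.1]
opening: 0.0532
grasp_force: 105.1
```

Call:
play_rows(targets=[{"grip": 50,"linear": [0,0,0],"delta_rot": [0,0,0]},{"grip": 50,"linear": [0,0,0],"delta_rot": [0,0,0]},{"grip": 50,"linear": [0,0,0],"delta_rot": [0,0,0]},{"grip": 50,"linear": [0,0,0],"delta_rot": [0,0,0]},{"grip": 50,"linear": [0,0,0],"delta_rot": [0,0,0]},{"grip": 50,"linear": [-1.2,-0.52,1.53],"delta_rot": [0,0,0]},{"grip": 50,"linear": [-3.5,-1.57,4.6],"delta_rot": [0,0,0]},{"grip": 50,"linear": [-6,-2.7,7.8],"delta_rot": [0,0,0]},{"grip": 50,"linear": [-6,-2.7,7.8],"delta_rot": [0,0,0]},{"grip": 50,"linear": [-6,-2.7,7.8],"delta_rot": [0,0,0]}], force=75)

```text
time: 46.0
ee_pos: [0.4842, 0.2569, 0.1493]
tcp_rot: [180.0, 40.1, -156.0]
wrist_force: [1.0, 0.1, -0.5]
opening: 0.0686
grasp_force: 0.0
```

```bash
python3 - <<'E'
from h import *
p=onbed('yellow'); onbed('yellow','top'); onbed('red','top')
measall('top',cols=('blue',))
go(.4523,-.1535,.18,175.1)
E
```

```text
tin_yellow_c 0.66 pct1/50/99 [[-0.2, -27.2, 15.2], [0.6, 0.4, 34.4], [69.2, 26.3, 51.0]]
lid_yellow_h 0.85 pct1/50/99 [[-1.2, -27.4, 48.9], [30.5, -0.9, 56.9], [81.2, 26.3, 77.1]]
 handle [40.6  0.1] [46.6 12.5] -1.8 topz 77.2  plate [40.8 -0.4] [84.9 55.2] -1.5
 plate plane tilt [-0.011 -0.059] z at centre 56.5
tin_yellow_c 0.64 pct1/50/99 [[2.5, -27.9, 1.4], [62.1, -26.7, 29.6], [85.3, 23.6, 55.1]]
lid_yellow_h 0.81 pct1/50/99 [[2.5, -28.7, 50.3], [47.7, -3.9, 57.1], [82.7, 25.9, 78.3]]
 handle [41.5  0.1] [46.2 13.5] -3.0 topz 78.1  plate [41.9 -1. ] [84.  56.9] -0.3
 plate plane tilt [-0.009 -0.06 ] z at centre 56.5
tin_red_c 0.85 pct1/50/99 [[3.4, 76.0, 0.8], [60.8, 78.2, 28.1], [85.2, 128.5, 55.9]]
lid_red_h 0.7 pct1/50/99 [[0.4, 78.0, 51.2], [44.1, 100.3, 55.2], [81.8, 131.8, 76.8]]
 handle [ 41.  104.5] [46.3 13.2] 0.0 topz 76.6  plate [ 40.5 104.8] [84.2 55.4] -0.4
 plate plane tilt [ 0.002 -0.007] z at centre 54.8
blue tin none
blue lid 0.7 zt 75.9 all [ 450.  -153.6] [90.7 61.9] 1.2 top [ 452.8 -153.5] [45.1 12.3] -4.9 pin [ 0.4535 -0.1559  0.0659]
lin [ -3.17 -41.02   3.25] rot [-0.117  0.695 -0.484] | q [ 30. -36. -42.  44.  -4.   5.] t 46.6
```

The yellow tin is at the lip, but its lid is tilted 0.06 rad, raised about 3 mm on the −y side. I'll press that side down with closed fingertips.

```bash
python3 - <<'E'
from h import *
gobed(41,-22,85); gobed(41,-22,54)
E
```

```text
[0.5107 0.2448 0.1304] 0.566 lin [ 2.67 -1.19 -1.72] rot [-0.106  0.238  0.   ] | q [ 30. -36. -42.  44.  -4.   5.] t 46.6
[0.5226 0.2501 0.1023] 0.579 lin [ 3.87 -0.66 -4.53] rot [-0.106  0.238  0.   ] | q [ 30. -36. -42.  44.  -4.   5.] t 46.6
```

Call:
play_rows(targets=[{"grip": 255,"linear": [0,-1.2,0],"delta_rot": [-0.05,0.1,0]},{"grip": 255,"linear": [1,-1.2,0],"delta_rot": [-0.08,0.18,0]},{"grip": 255,"linear": [2.67,-1.2,0],"delta_rot": [-0.106,0.238,0]},{"grip": 255,"linear": [2.67,-1.2,-0.5],"delta_rot": [-0.106,0.238,0]},{"grip": 255,"linear": [2.67,-1.2,-1.7],"delta_rot": [-0.106,0.238,0]},{"grip": 255,"linear": [2.67,-1.2,-1.7],"delta_rot": [-0.106,0.238,0]},{"grip": 255,"linear": [2.67,-1.2,-1.7],"delta_rot": [-0.106,0.238,0]},{"grip": 255,"linear": [2.67,-1.2,-1.7],"delta_rot": [-0.106,0.238,0]}])

```text
time: 47.45
ee_pos: [0.5102, 0.2447, 0.1313]
tcp_rot: [-180.0, 25.1, -156.0]
wrist_force: [-0.3, 0.1, 1.0]
opening: 0.0001
grasp_force: 0.0
```

Call:
play_rows(targets=[{"grip": 255,"linear": [0.4,0.18,-0.95],"delta_rot": [0,0,0]},{"grip": 255,"linear": [0.8,0.36,-1.9],"delta_rot": [0,0,0]},{"grip": 255,"linear": [1.0,0.45,-2.35],"delta_rot": [0,0,0]},{"grip": 255,"linear": [1.1,0.49,-2.6],"delta_rot": [0,0,0]},{"grip": 255,"linear": [1.16,0.51,-2.7],"delta_rot": [0,0,0]},{"grip": 255,"linear": [1.2,0.53,-2.8],"delta_rot": [0,0,0]},{"grip": 255,"linear": [1.2,0.53,-2.8],"delta_rot": [0,0,0]}])

```text
time: 48.15
ee_pos: [0.5228, 0.25, 0.1028]
tcp_rot: [-180.0, 25.0, -156.0]
wrist_force: [-0.3, 0.3, 0.3]
opening: 0.0002
grasp_force: 0.0
```

```bash
python3 - <<'E'
from h import *
o=bot.get_obs(); print(inbed(o['ee_pos']),o['wrist_force'],o['wrist_force']@ZB)
E
```

```text
[ 41.2937526  -22.13162633  54.42410736] [-0.3223554   0.25397874  0.31986151] 0.37069076412705426
```

Call:
play_rows(targets=[{"grip": 255,"linear": [0.05,0.02,-0.1],"delta_rot": [0,0,0]},{"grip": 255,"linear": [0.08,0.03,-0.2],"delta_rot": [0,0,0]},{"grip": 255,"linear": [0.08,0.03,-0.2],"delta_rot": [0,0,0]}])

```text
time: 48.45
ee_pos: [0.5233, 0.2502, 0.1023]
tcp_rot: [-180.0, 25.1, -156.0]
wrist_force: [-12.2, -5.2, 13.6]
opening: -0.0003
grasp_force: 9.1
```

Call:
play_rows(targets=[{"grip": 255,"linear": [-1.2,-0.5,2.8],"delta_rot": [0,0,0]},{"grip": 255,"linear": [-2.8,-1.2,6.5],"delta_rot": [0,0,0]},{"grip": 255,"linear": [-4,-1.8,9.5],"delta_rot": [0,0,0]},{"grip": 255,"linear": [-4,-1.8,9.5],"delta_rot": [0,0,0]}])

```text
time: 48.85
ee_pos: [0.4843, 0.2327, 0.2017]
tcp_rot: [180.0, 25.5, -156.0]
wrist_force: [0.4, 1.2, 0.7]
opening: 0.0
grasp_force: 0.0
```

```bash
python3 - <<'E'
from h import *
p=onbed('yellow'); onbed('yellow','top')
cv2.imwrite('pics/w11.png',p['color'][:,:,::-1])
E
```

```text
tin_yellow_c 0.64 pct1/50/99 [[-1.0, -14.1, 15.8], [0.4, 1.2, 27.1], [84.1, 26.6, 54.7]]
lid_yellow_h 0.94 pct1/50/99 [[-0.4, -27.4, 52.9], [36.1, -1.9, 54.8], [81.4, 25.4, 75.5]]
 handle [40.7 -1.1] [46.  12.1] -1.3 topz 75.6  plate [41.2 -1. ] [84.7 54.2] -1.4
 plate plane tilt [-0.002  0.   ] z at centre 54.6
tin_yellow_c 0.65 pct1/50/99 [[3.1, -28.0, 1.3], [65.2, -26.7, 28.3], [85.2, 25.3, 52.5]]
lid_yellow_h 0.91 pct1/50/99 [[1.7, -28.8, 50.5], [49.0, -6.7, 55.1], [83.1, 24.8, 98.4]]
 handle [41.8 -1.6] [45.3 12.3] -0.7 topz 76.3  plate [41.5 -0.9] [84.5 56.4] -1.2
 plate plane tilt [-0.     0.005] z at centre 54.8
```

View pics/w11.png

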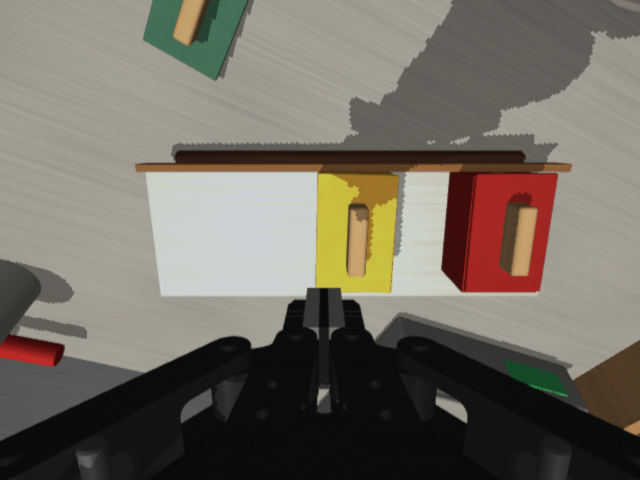

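The yellow lid is now flush (tilt 0, handle top 75.6 mm). Yellow (355,230) and red (505,235) both sit against the lip. Blue is next.

```bash
python3 - <<'E'
from h import *
measall('top',cols=('blue',))
go(.4525,-.1535,.16,175.1)
E
```

```text
blue tin none
blue lid 0.75 zt 75.9 all [ 452.8 -158.3] [85.  63.7] -4.9 top [ 452.8 -153.4] [45.2 12.4] -5.2 pin [ 0.4528 -0.1546  0.0659]
lin [ -3.09 -38.57  -3.49] rot [-0.073  0.434 -0.496] | q [ 26. -23. -23.  65.  -1.   2.] t 49.4
```

Call:
play_rows(targets=[{"grip": 0,"linear": [-0.2,-3,1],"delta_rot": [-0.009,0.054,-0.062]},{"grip": 0,"linear": [-0.6,-7.5,2],"delta_rot": [-0.018,0.108,-0.124]},{"grip": 0,"linear": [-1,-12,2],"delta_rot": [-0.027,0.163,-0.186]},{"grip": 0,"linear": [-1.4,-16.5,2],"delta_rot": [-0.036,0.217,-0.248]},{"grip": 0,"linear": [-1.8,-21,2],"delta_rot": [-0.046,0.271,-0.31]},{"grip": 0,"linear": [-2.2,-25.5,2],"delta_rot": [-0.055,0.325,-0.372]},{"grip": 0,"linear": [-2.5,-30,1],"delta_rot": [-0.064,0.38,-0.434]},{"grip": 0,"linear": [-2.8,-34,0],"delta_rot": [-0.073,0.434,-0.496]},{"grip": 0,"linear": [-3,-37,-1],"delta_rot": [-0.073,0.434,-0.496]},{"grip": 0,"linear": [-3.1,-38.6,-2],"delta_rot": [-0.073,0.434,-0.496]}])

```text
time: 50.35
ee_pos: [0.4524, -0.156, 0.1746]
tcp_rot: [-180.0, -0.0, 175.0]
wrist_force: [0.5, 0.8, -0.3]
opening: 0.0854
grasp_force: 0.0
```

Call:
play_rows(targets=[{"grip": 0,"linear": [0,0,-1],"delta_rot": [0,0,0]},{"grip": 0,"linear": [0,0,-1.5],"delta_rot": [0,0,0]},{"grip": 0,"linear": [0,0,-1.5],"delta_rot": [0,0,0]}])

```text
time: 50.65
ee_pos: [0.4522, -0.1529, 0.16]
tcp_rot: [180.0, 0.0, 175.2]
wrist_force: [-0.2, -0.3, -0.3]
opening: 0.0853
grasp_force: 0.0
```

```bash
python3 - <<'E'
from h import *
measall('wrist',cols=('blue',))
go(.4525,-.1535,.010,175.1)
E
```

```text
blue tin 0.59 zt 51.5 all [ 409.9 -151.1] [50.9  0.7] 85.2 top [ 409.7 -155.2] [36.9  0.3] 85.3 pin None
blue lid 0.75 zt 75.5 all [ 462.  -154.5] [104.3  67.5] -4.5 top [ 451.9 -153.8] [45.8 11.7] -5.1 pin [ 0.4531 -0.1524  0.0655]
lin [ -0.03  -0.03 -15.14] rot [ 0.001  0.002 -0.001] | q [-19.  -6.  -8.  87.   0. -14.] t 50.9
```

Call:
play_rows(targets=[{"grip": 0,"linear": [0,-0.05,-4.5],"delta_rot": [0,0,0]},{"grip": 0,"linear": [0,-0.05,-9],"delta_rot": [0,0,0]},{"grip": 0,"linear": [0,-0.05,-12],"delta_rot": [0,0,0]},{"grip": 0,"linear": [0,-0.05,-14],"delta_rot": [0,0,0]},{"grip": 0,"linear": [0,-0.05,-15],"delta_rot": [0,0,0]},{"grip": 0,"linear": [0,-0.05,-15.2],"delta_rot": [0,0,0]},{"grip": 0,"linear": [0,-0.05,-15.2],"delta_rot": [0,0,0]},{"grip": 255,"linear": [0,-0.05,-15.2],"delta_rot": [0,0,0]},{"grip": 255,"linear": [0,-0.05,-15.2],"delta_rot": [0,0,0]},{"grip": 255,"linear": [0,-0.05,-15.2],"delta_rot": [0,0,0]}], force=110)

```text
time: 51.9
ee_pos: [0.4533, -0.1545, 0.0101]
tcp_rot: [-180.0, 0.2, 175.1]
wrist_force: [-0.2, 0.4, 7.7]
opening: 0.0529
grasp_force: 116.6
```

Call:
play_rows(targets=[{"grip": 255,"linear": [0,0,0],"delta_rot": [0,0,0]},{"grip": 255,"linear": [0,0,0],"delta_rot": [0,0,0]},{"grip": 255,"linear": [0,0,0],"delta_rot": [0,0,0]},{"grip": 255,"linear": [0,0,0],"delta_rot": [0,0,0]}])

```text
time: 52.3
ee_pos: [0.4534, -0.1545, 0.0101]
tcp_rot: [-180.0, 0.2, 175.1]
wrist_force: [0.6, 0.8, 5.6]
opening: 0.0527
grasp_force: 116.3
```

Call:
play_rows(targets=[{"grip": 255,"linear": [0,0,1],"delta_rot": [0,0,0]},{"grip": 255,"linear": [0,0,4],"delta_rot": [0,0,0]},{"grip": 255,"linear": [0,0,8],"delta_rot": [0,0,0]},{"grip": 255,"linear": [0,0,12],"delta_rot": [0,0,0]},{"grip": 255,"linear": [0,0,16],"delta_rot": [0,0,0]},{"grip": 255,"linear": [0,0,19],"delta_rot": [0,0,0]},{"grip": 255,"linear": [0,0,20],"delta_rot": [0,0,0]},{"grip": 255,"linear": [0,0,20],"delta_rot": [0,0,0]}])

```text
time: 53.1
ee_pos: [0.4529, -0.1544, 0.2097]
tcp_rot: [-180.0, 0.2, 175.1]
wrist_force: [0.4, -0.5, -4.6]
opening: 0.0531
grasp_force: 115.9
```

```bash
python3 - <<'E'
from h import *
gotin(70,-100,120,25)
E
```

```text
[0.5579 0.1805 0.1626] lin [10.5  33.48 -4.71] rot [ 0.073 -0.432  0.496] | q [-19.  -5.  -3.  93.   0. -14.] t 53.1
```

Call:
play_rows(targets=[{"grip": 255,"linear": [0.5,1.5,0],"delta_rot": [0.006,-0.036,0.041]},{"grip": 255,"linear": [1.4,4.5,0],"delta_rot": [0.012,-0.072,0.083]},{"grip": 255,"linear": [2.4,7.5,0],"delta_rot": [0.018,-0.108,0.124]},{"grip": 255,"linear": [3.3,10.5,0],"delta_rot": [0.024,-0.144,0.165]},{"grip": 255,"linear": [4.2,13.5,0],"delta_rot": [0.03,-0.18,0.207]},{"grip": 255,"linear": [5.2,16.5,0],"delta_rot": [0.036,-0.216,0.248]},{"grip": 255,"linear": [6.1,19.5,0],"delta_rot": [0.043,-0.252,0.289]},{"grip": 255,"linear": [7,22.5,0],"delta_rot": [0.049,-0.288,0.331]},{"grip": 255,"linear": [8,25.5,0],"delta_rot": [0.055,-0.324,0.372]},{"grip": 255,"linear": [8.9,28.5,0],"delta_rot": [0.061,-0.36,0.413]}])

```text
time: 54.1
ee_pos: [0.5407, 0.1319, 0.2057]
tcp_rot: [179.0, 20.7, -161.0]
wrist_force: [1.2, -0.7, -3.8]
opening: 0.053
grasp_force: 116.1
```

Call:
play_rows(targets=[{"grip": 255,"linear": [0.6,2,0],"delta_rot": [0.006,-0.036,0.041]},{"grip": 255,"linear": [1.2,3.8,-1],"delta_rot": [0.012,-0.072,0.083]},{"grip": 255,"linear": [1.6,5,-2.5],"delta_rot": [0.012,-0.072,0.083]},{"grip": 255,"linear": [1.6,5,-4],"delta_rot": [0.012,-0.072,0.083]},{"grip": 255,"linear": [1.6,5,-4.7],"delta_rot": [0.012,-0.072,0.083]},{"grip": 255,"linear": [1.6,5,-4.7],"delta_rot": [0.012,-0.072,0.083]},{"grip": 255,"linear": [1.6,5,-4.7],"delta_rot": [0.012,-0.072,0.083]}])

```text
time: 54.8
ee_pos: [0.5575, 0.1802, 0.1617]
tcp_rot: [180.0, 24.9, -156.0]
wrist_force: [0.6, -0.3, -2.8]
opening: 0.0532
grasp_force: 116.4
```

```bash
python3 - <<'E'
from h import *
held('blue'); gotin(55,-100,60,25); gotin(55,-100,29,25)
E
```

```text
TCP [  69.2 -100.   106.4] open 0.0532 F [ 0.6 -0.3 -2.8] t 54.8
plate slope [-0.006 -0.001] x [26.7 82.3] y [-127.   -73.9] z 151.2 21399
[0.5687 0.1852 0.1018] lin [ 1.08  0.48 -6.08] rot [ 0.    -0.     0.001] | q [ 16. -16. -21.  60.   3.  -7.] t 54.9
[0.5806 0.1906 0.0737] lin [ 2.27  1.01 -8.89] rot [ 0.    -0.     0.001] | q [ 16. -16. -21.  60.   3.  -7.] t 54.9
```

Call:
play_rows(targets=[{"grip": 255,"linear": [0.3,0.14,-1.8],"delta_rot": [0,0,0]},{"grip": 255,"linear": [0.6,0.28,-3.6],"delta_rot": [0,0,0]},{"grip": 255,"linear": [0.9,0.4,-5.2],"delta_rot": [0,0,0]},{"grip": 255,"linear": [1.1,0.5,-6.2],"delta_rot": [0,0,0]},{"grip": 255,"linear": [1.5,0.67,-7.2],"delta_rot": [0,0,0]},{"grip": 255,"linear": [1.9,0.85,-8.1],"delta_rot": [0,0,0]},{"grip": 255,"linear": [2.2,0.98,-8.7],"delta_rot": [0,0,0]},{"grip": 255,"linear": [2.4,1.08,-9.1],"delta_rot": [0,0,0]},{"grip": 255,"linear": [2.42,1.08,-9.25],"delta_rot": [0,0,0]},{"grip": 255,"linear": [2.42,1.08,-9.25],"delta_rot": [0,0,0]}])

```text
time: 55.9
ee_pos: [0.5817, 0.1916, 0.0692]
tcp_rot: [180.0, 24.9, -156.0]
wrist_force: [1.0, 0.1, -3.2]
opening: 0.053
grasp_force: 116.4
```

```bash
python3 - <<'E'
from h import *
held('blue')
E
```

```text
TCP [ 54.3 -99.5  11.3] open 0.053 F [ 1.   0.1 -3.2] t 55.9
plate slope [-0.006 -0.   ] x [11.9 67.3] y [-126.3  -73.5] z 56.0 21207
```

Level and about 1 mm above the bed, so I'll release it.

Call:
play_rows(targets=[{"grip": 50,"linear": [0,0,0],"delta_rot": [0,0,0]},{"grip": 50,"linear": [0,0,0],"delta_rot": [0,0,0]},{"grip": 50,"linear": [0,0,0],"delta_rot": [0,0,0]},{"grip": 50,"linear": [0,0,0],"delta_rot": [0,0,0]},{"grip": 50,"linear": [0,0,0],"delta_rot": [0,0,0]},{"grip": 50,"linear": [-0.8,-0.35,1.8],"delta_rot": [0,0,0]},{"grip": 50,"linear": [-2.4,-1.05,5.4],"delta_rot": [0,0,0]},{"grip": 50,"linear": [-4,-1.75,9.2],"delta_rot": [0,0,0]},{"grip": 50,"linear": [-4,-1.75,12],"delta_rot": [0,0,0]},{"grip": 50,"linear": [-4,-1.75,12],"delta_rot": [0,0,0]}])

```text
time: 57.0
ee_pos: [0.5433, 0.1745, 0.1951]
tcp_rot: [-179.9, 25.4, -156.0]
wrist_force: [-0.3, -0.3, 0.7]
opening: 0.069
grasp_force: 0.0
```

```bash
python3 - <<'E'
from h import *
p=onbed('blue')
for c in('blue','yellow','red'): print(c);q=onbed(c,'top')
cv2.imwrite('pics/w12.png',np.hstack([cv2.resize(a['color'][:,:,::-1],(400,300)) for a in(p,q)]))
E
```

```text
tin_blue_c None
lid_blue_h 0.93 pct1/50/99 [[-0.8, -126.4, 53.0], [36.6, -99.8, 54.8], [81.0, -73.6, 75.5]]
 handle [ 40.3 -99.8] [45.7 11.7] -0.4 topz 75.6  plate [  40.6 -100.1] [83.  54.2] 0.0
 plate plane tilt [-0.002 -0.001] z at centre 54.7
blue
tin_blue_c 0.7 pct1/50/99 [[32.3, -160.1, 0.2], [83.1, -123.1, 30.1], [85.4, -73.5, 196.4]]
lid_blue_h 0.94 pct1/50/99 [[37.2, -135.5, 50.3], [65.5, -102.4, 54.9], [83.1, -74.3, 165.2]]
 handle [ 45.3 -99.5] [37.7 11.8] -1.7 topz 76.3  plate [  63.7 -100.4] [54.2 39.5] -88.9
 plate plane tilt [-0.015  0.005] z at centre 54.6
yellow
tin_yellow_c 0.89 pct1/50/99 [[41.4, -28.1, 1.4], [83.9, -24.8, 25.9], [85.4, 23.7, 51.8]]
lid_yellow_h 0.65 pct1/50/99 [[44.2, -28.4, 49.7], [65.1, -2.7, 54.9], [83.0, 25.6, 76.1]]
 handle [55.6 -1.9] [18.8 12.7] -0.7 topz 76.3  plate [64.5 -1.3] [56.9 41.5] -85.3
 plate plane tilt [-0.012 -0.005] z at centre 54.6
red
tin_red_c 0.8 pct1/50/99 [[16.4, 76.6, 1.0], [66.9, 78.3, 26.9], [85.2, 129.0, 52.7]]
lid_red_h 0.97 pct1/50/99 [[21.2, 76.4, 51.9], [54.2, 98.4, 55.5], [82.4, 129.0, 77.2]]
 handle [ 43.8 103.1] [40.5 13.8] -0.8 topz 76.6  plate [ 50.2 103.6] [65.7 54.7] -1.0
 plate plane tilt [ 0.    -0.004] z at centre 54.9
```

View pics/w12.png

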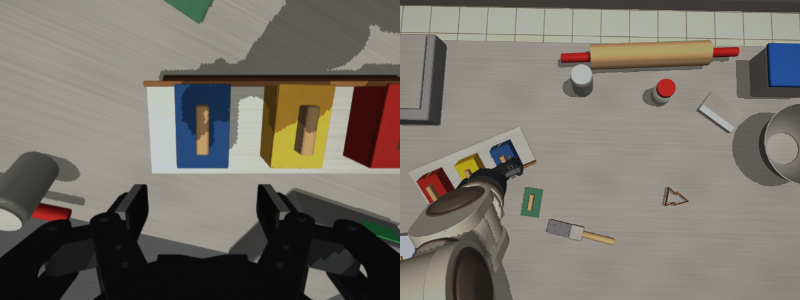

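All three tins are flat at the lip with flush lids, and nothing touches the robot.

```bash
python3 - <<'E'
from h import *
print(bot.job_done())
E
```

```text
the job is handed in; nothing more can be done
None
```

The job is handed in: the red, yellow and blue tins are closed with their own lids and, by the last camera readings, lie flat and side by side on the stand against the lip; the judge returned no verdict.

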